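# Put the check weight away and slide its case shut

## Task

The balance check is done: take the brass weight off the pan and set it down gently, upright, in the empty pocket of the grey weight case, without dropping it. Then slide the case's blue lid shut and ease it over the small orange spring ridge at the end until it is fully home against the end wall, with the ridge popped up in the lid's window; the case is loose and creeps forward to the tray's rim first, and its end wall is thin, so push steadily and stop as soon as the lid is home instead of ramming it. Leave the bottles and the jar where they are, and the case standing flat in its tray.

Things in the scene. Friction and masses are not known exactly. Their poses are not given: they have to be found in the camera images.
- weight: brass 200 g knob weight, 28 mm diameter and 50 mm tall: body 0 to 32 mm, neck 10 mm thick from 32 to 37 mm, knob 16 mm in diameter from 37 to 50 mm. Origin at the centre of its underside, z up its axis. It starts on the round steel pan of the white balance.
- pocket (a point): centre of the floor of the empty round pocket (31 mm wide, 14 mm deep, rim chamfered by 2 mm) in the case's white insert; z up, axes as the case. The weight belongs here, with its top 4 mm below the lid. Above the insert the case is open 74 mm across; the ridge's tongue begins 32 mm from here towards the stop, the next weight's knob 40 mm the other way.
- case: grey plastic weight case, 180 long (x) by 99 wide by 74 mm high, 0.6 kg, loose on the floor of a fixed tray with 50 mm high rim, 2 to 42 mm of free way ahead. Origin at the centre of its underside; the lid closes towards its +x, on ledges 62 mm above the origin, in side grooves under lips (top at 74 mm, 74 mm apart) with 1.2 mm play up and down, 1.5 mm sideways.
- stop_wall: upper end wall of the case, a 6 mm thick part of it whose inner face stops the lid. Origin in the middle of that face at the height of the lid's underside, i.e. at x = +84, y = 0, z = 62 mm of the case; axes as the case. The lid's nose rests against it when fully home. It cracks if the lid presses or strikes it with over 40 N (the click itself gives 20 to 35 N).
- lid: blue plastic sliding lid, 174 long (x) by 84 wide by 5 mm thick, 65 g, already in the groove but drawn open by 85 to 100 mm, tail sticking out. Origin in the middle of its underside, nose at x = +87 mm. Fully home its origin lies at x = -3, y = 0, z = 62 mm of the case. A window 10 by 46 mm, 12 mm behind the nose, takes the ridge; a ramp under the nose rides up on it.
- lid_rib (a point): middle of the top of the lid's grip rib, an upright bar 12 mm thick (along the lid's x), 50 mm long (y) and 14 mm high standing on the lid's upper face, its centre line 25 mm ahead of the lid's tail end. It can be pushed from behind or pinched.
- catch (a joint): how far (m) the orange spring ridge near the end wall is pressed down, 0 when free. The lid's nose meets it about 14 mm before home; the push needed then grows to 12 to 19 N and ends with a click in the last 2 to 3 mm, as the ridge springs up into the window. The lid alone slides with under 2 N, the case creeps in the tray at 1 to 4 N, so it goes up to the rim first.
- balance: fixed white bench balance, 210 by 170 mm, pan a steel disc of 116 mm diameter, its top 62 mm above the bench, centred at x = +28 mm of the origin (centre of the underside).
- amber_bottle: amber glass bottle with black cap, 62 mm diameter, 150 mm tall, origin under it; leave alone.
- cream_jar: white jar with black lid, 56 mm diameter, 50 mm tall, origin under it; leave alone.
- dropper_bottle: small amber bottle with black cap, 32 mm diameter, 75 mm tall, origin under it; leave alone.
Not all that is in view belongs to the job. Of the things that look like the lid, the middle-sized one is meant.

How it is judged:
On the way, in this order (a step that is already met when the one before it is completed fails the run):
1. the weight stands upright in the empty pocket, let go (horizontal distance between weight and pocket below 0.004 m and z of weight in the frame of pocket below 0.003 m and angle between weight's own z axis and vertical below 0.12 rad and contact force between the fingers and weight below 0.1 N), for 0.2 s.
2. the lid is fully home with the ridge popped up in its window (x of lid in the frame of case above -0.006 m and value of joint catch below 0.0012 m), for 0.2 s.
At the end, for the whole second after the job is handed in: The weight stands upright on the floor of its pocket (within 4 mm); the lid lies in its groove within 3 mm of the stop with the ridge popped up in its window (pressed less than 1.2 mm); the case stands flat on the tray's floor, at most 60 mm from where it stood; everything is at rest (all of step 2 and x of lid in the frame of case below 0.001 m and z of lid in the frame of case between 0.06 and 0.065 m and horizontal distance between weight and pocket below 0.004 m and z of weight in the frame of pocket below 0.003 m and angle between weight's own z axis and vertical below 0.12 rad and angle between case's own z axis and vertical below 0.05 rad and height (world z) of case below 0.005 m and distance of case from where it was at the start of the episode below 0.06 m and linear speed of each of lid, case below 0.01 m/s and linear speed of weight below 0.02 m/s); the robot touches nothing.
It fails at once if the lid is rammed home: more than 40 N on the stop wall (contact force between lid and stop_wall above 40 N).
It fails at once if the robot presses on the case itself with more than 40 N (contact force between the arm and case above 40 N).
It fails at once if the weight is dropped or thrown (linear speed of weight above 0.5 m/s and contact force between the fingers and weight below 0.1 N).
It fails at once if a bottle or the jar is moved by more than 20 mm or knocked over (distance of any of amber_bottle, cream_jar, dropper_bottle from where it was at the start of the episode above 0.02 m or angle between any of amber_bottle, cream_jar, dropper_bottle's own z axis and vertical above 0.3 rad).
It also fails if it takes over 51 s, if anything falls off the work surface, if the arm or the gripper's body presses on something with over 40 N, if the wrist force passes 120 N, or if a joint passes its speed limit or range.

## Robot

A 6-joint arm with a two-finger parallel gripper is mounted at the origin on the work surface. World frame = base frame: x ahead of the robot, y to its left, z up, the work surface at z = 0. Lengths are in m, angles in rad, forces in N, time in s.
With the tool pointing down it reaches from about 0.375 to 0.925 m from the base axis. Payload 5.7 kg.
Tool frame: the origin (TCP) lies at the very end of the fingers, on their centre line; the grasp point (between the pads) lies 19 mm behind it; z points along the fingers, y is the line along which they close (so a half turn about z gives the same grasp; the last joint's range is limited). The gripper opens to 85 mm and grips with 20 to 120 N. Pads are 22 mm wide; open, the fingers measure 114 mm over their backs; the gripper's body (76 mm by 85 mm) begins 54 mm behind the grasp point. The pads swing forward as they close: fully open they stand 13 mm farther back than shut.
Start: joints at [-1.46, 0.359, 1.51, -0, 1.272, -0.115], TCP at [0.134, -0.585, 0.231] pointing down, gripper open.
Joint ranges: [-2.97, 2.97], [-1.01, 2.36], [0.21, 2.38], [-0.96, 4.11], [0.2, 2.71], [-2.98, 2.98]. Speed limits (rad/s): [2.39, 2.39, 3.14, 3.14, 3.14, 3.14].

## Interface

Orientations are given as [roll, pitch, yaw] about the fixed x, y, z axes, in that order (R = Rz(yaw) Ry(pitch) Rx(roll)).
In Python, from bench import monitor, optics, bot gives the robot as it stands. The module is installed in compiled form; this text tells all that it offers.
- The arm moves only by the tool move_arm, never from a script. Its arguments are lists of equal length, an entry for each row: "delta_pos": the shift along the tool's x, y, z in units of 40 mm (1.0 is 40 mm), a list of three; "dr": the turn, a rotation vector about the tool's x, y, z in units of 6 degrees (1.0 is 6 degrees), a list of three. A call has 1 to 20 rows; each row shifts and turns the commanded pose from where the row before left it, along the tool's axes as they then stand; what a row does not reach is not made up. A row lasts 1/12 s, in which the tool goes at most 41.7 mm and 7.16 degrees, less where a joint would pass 70% of its speed; a pose out of reach is approached as far as the arm can. A call is refused whole if a number of a shift passes 1 or a number of a turn 1, either way. A call with a gripper value outside its range is refused whole. "fingers" is the opening, from -1 (shut) to 1 (fully open), set as the call begins (left out, the last holds). The fingers move at their own pace and stop on an object; "newtons" is the grip in N (left out, the last holds). Time passes only in rows, so rows that do not move let the fingers close. It gives the time, the measured TCP pose, the force, the opening and the grip force at its end, in the units of the state.
- monitor.observe(): the state, without advancing time (a new reading comes with each control period).
- optics.get_image(name): name is "side" or "top" or "wrist"; returns the picture (384x512x3 uint8, red, green, blue); there is no depth.
- optics.camera_model(name): a dict with "K" (3x3 intrinsics, pixels), "R" (3x3) and "t" (3): a world point X has camera coordinates R X + t; the wrist camera has in their place "T_tool_cam" (4x4, takes a point from camera to tool coordinates, whose origin is the TCP and whose axes are the flange's). Camera axes: x right, y down, z forward; pixel columns grow to the right and rows downward; lengths in m; the calibration is good to about 2 mm. A picture is of the moment at which its call begins: read the wrist's pose just before it. camera_model takes no time and is no camera call.
- bot.finish_job(): hands the job in; it is judged then, once.
The state is a dict: "time_s": time; "joint_positions": joint angles; "joint_vel": joint speeds; "joint_efforts": joint torques, N m; "ee_pos": TCP position; "eef_rot": TCP orientation; "force": force on the tool from outside, world axes, zero at the start; "moment": the same for the moment, N m; "gripper_width": finger opening in m; "finger_force": force on a finger pad.
Only numpy, scipy, OpenCV 4.12 (cv2) and the standard library are available. Lean on these libraries where they do the work, as an engineer would, in place of code of your own. Each camera call takes 0.05 s, during which the arm holds its last target. There are 200 camera calls.

## Working session

There is one attempt and no reset: what is moved stays moved. The work goes in short steps, Python scripts to look and compute and a tool call to move; the robot and the scene stay as the last step left them, time stands still between calls to the robot, and variables do not carry over. Pictures are saved under pics/ and viewed, at most 10 in all, crops included, and the job is handed in when it is done.

Besides the shell and the picture viewer there is one more tool, called after "Call:" as name(argument=value, ...), one argument or row to a line, values as JSON. move_arm: Moves the arm, as the interface text tells. Its arguments: {"type":"object","properties":{"delta_pos":{"type":"array"},"dr":{"type":"array"},"fingers":{"type":"number"},"newtons":{"type":"number"}},"required":["delta_pos","dr"]}

```bash
mkdir -p pics; python3 - <<'E'
from bench import monitor, optics, bot
import cv2, numpy as np
for n in ("top","side"):
    im=optics.get_image(n); cv2.imwrite(f"pics/{n}0.png",im[:,:,::-1])
    print(n,{k:np.round(v,4).tolist() for k,v in optics.camera_model(n).items()})
print(optics.camera_model("wrist")); print(monitor.observe())
a=cv2.imread("pics/top0.png");b=cv2.imread("pics/side0.png")
cv2.imwrite("pics/top0b.png",cv2.resize(a,(800,600),interpolation=cv2.INTER_CUBIC))
cv2.imwrite("pics/side0b.png",cv2.resize(b,(800,600),interpolation=cv2.INTER_CUBIC))
E
```

```text
top {'K': [[464.9237, 0.0, 261.8517], [0.0, 464.9237, 184.1369], [0.0, 0.0, 1.0]], 'R': [[0.0105, -0.9998, -0.0174], [-0.9988, -0.0097, -0.0477], [0.0475, 0.0179, -0.9987]], 't': [-0.0155, 0.4919, 1.1724]}
side {'K': [[469.1669, 0.0, 259.0064], [0.0, 469.1669, 189.0504], [0.0, 0.0, 1.0]], 'R': [[0.9931, -0.1168, 0.0116], [-0.079, -0.7383, -0.6699], [0.0868, 0.6643, -0.7424]], 't': [-0.4801, 0.0769, 1.2918]}
{'K': array([[280.34782549,   0.        , 259.9936377 ],
       [  0.        , 280.34782549, 196.21866132],
       [  0.        ,   0.        ,   1.        ]]), 'T_tool_cam': array([[ 8.20865226e-04, -9.59434922e-01, -2.81928991e-01,
         7.24892441e-02],
       [ 9.99999475e-01,  6.14489030e-04,  8.20428430e-04,
        -6.37117877e-04],
       [-6.13905415e-04, -2.81929516e-01,  9.59434923e-01,
        -1.42576007e-01],
       [ 0.00000000e+00,  0.00000000e+00,  0.00000000e+00,
         1.00000000e+00]])}
{'time_s': 0.1, 'joint_positions': array([-1.46010468e+00,  3.59408849e-01,  1.51130616e+00, -4.94006463e-06,
        1.27250841e+00, -1.15116960e-01]), 'joint_vel': array([ 8.72474348e-04, -2.45431480e-03, -2.12046766e-03,  2.15741789e-05,
        1.07387457e-04, -4.13853108e-04]), 'joint_efforts': array([-3.88006702e-04, -5.28652060e+01, -2.79348725e+01, -7.36615607e-05,
        4.98835652e-03,  2.36905782e-05]), 'ee_pos': array([ 0.13425059, -0.5841696 ,  0.23055888]), 'eef_rot': array([-3.13997214e+00, -1.82626502e-04,  2.25809912e-01]), 'force': array([0.51260057, 0.42291375, 0.41390518]), 'moment': array([0.0161011 , 0.03918266, 0.0306746 ]), 'finger_force': 0.0, 'gripper_width': 0.08547426469935349}
```

View pics/top0b.png

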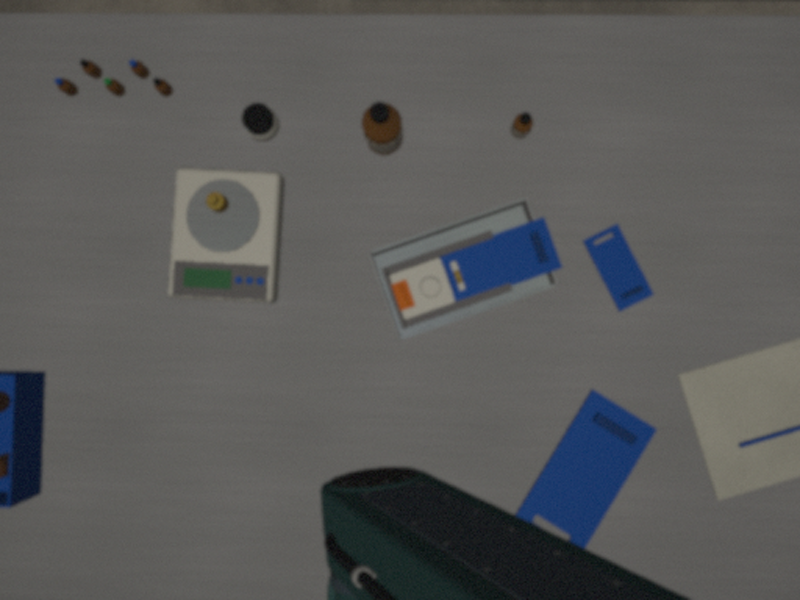

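View pics/side0b.png

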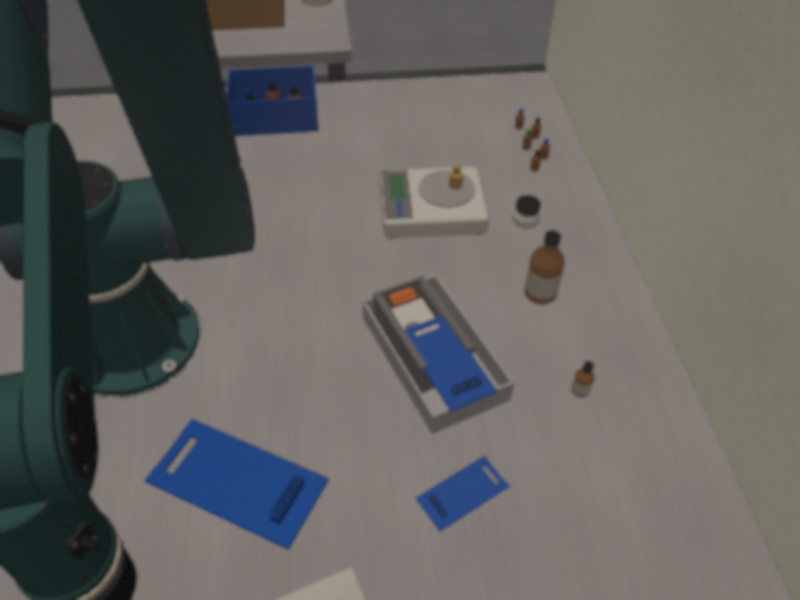

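Candidates for the lid (top view, 800×600 pixels): blue plate in the case at (505,260), the smaller loose plate at (618,268), and the larger loose plate at (585,470). The one in the case groove is the middle-sized one. The weight is on the pan at (216,202), the orange ridge at (402,295) and the empty pocket at (430,287). I'll check this with close crops.

```bash
python3 - <<'E'
import cv2, numpy as np
a=cv2.imread("pics/top0.png")
c1=cv2.resize(a[125:220,232:362],(780,570),interpolation=cv2.INTER_CUBIC)
c1=cv2.convertScaleAbs(c1,alpha=1.6)
c2=cv2.resize(a[110:160,110:180],(280,200),interpolation=cv2.INTER_CUBIC)
c1[:200,:280]=cv2.convertScaleAbs(c2,alpha=1.4)
cv2.imwrite("pics/crop1.png",c1)
E
```

```text
(no output)
```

View pics/crop1.png

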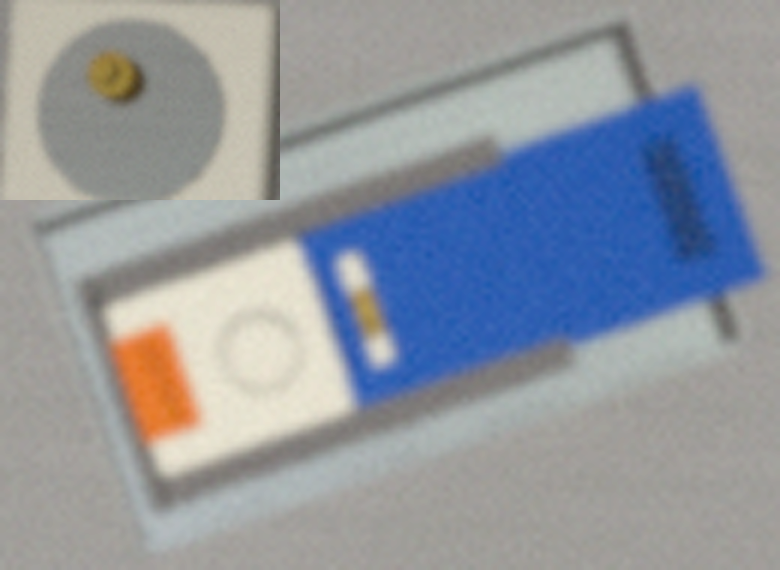

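```bash
cat > h.py <<'E'
import numpy as np, cv2
from bench import monitor, optics, bot
def ray(name,uv,z,T=None):
    m=optics.camera_model(name)
    if name=="wrist":
        s=monitor.observe() if T is None else T
        from scipy.spatial.transform import Rotation as Ro
        W=np.eye(4);W[:3,:3]=Ro.from_euler("xyz",s["eef_rot"]).as_matrix();W[:3,3]=s["ee_pos"]
        C=W@m["T_tool_cam"];R=C[:3,:3];c=C[:3,3]
    else: R=m["R"].T; c=-R@m["t"]
    d=R@np.linalg.solve(m["K"],[uv[0],uv[1],1]); return c+d*(z-c[2])/d[2]
E
python3 - <<'E'
from h import *
f=3e-3
def p(n,x,y,z,s=6,o=(232,125)):
    q=ray("top",((x+.5)/s-.5+o[0],(y+.5)/s-.5+o[1]),z); print(n,np.round(q[:2],4)); return q[:2]
w=p("weight",113,72,.112,4,(110,110)); pan=p("pan",131,109,.062,4,(110,110))
k=p("pocket",260,350,.022+f); t1=p("tail1",700,88,.067+f);t2=p("tail2",762,272,.067+f)
n1=p("nose1",303,235,.067+f);n2=p("nose2",357,408,.067+f)
r=p("rib",680,198,.081+f); c1=p("wall1",85,285,.074+f);c2=p("wall2",160,505,.074+f)
e1=p("lip1",495,140,.074+f); e2=p("lip2",570,350,.074+f)
L=lambda a,b:np.linalg.norm(a-b)
print("lid w",L(t1,t2),L(n1,n2),"wall w",L(c1,c2))
for a,b in((t1,n1),(t2,n2),(e1,c1),(e2,c2)): d=b-a;print(L(a,b),np.degrees(np.arctan2(d[1],d[0])))
for d in (t1-t2,n1-n2,c1-c2):print(np.degrees(np.arctan2(d[1],d[0])))
for n,u in(("dropper",(333,75)),("amber",(243,72)),("jar",(165,76))):print(n,ray("top",u,.07))
E
```

```text
weight [0.6176 0.2811]
pan [0.6032 0.2839]
pocket [ 0.4948 -0.0436]
tail1 [ 0.6002 -0.2199]
tail2 [ 0.5259 -0.2449]
nose1 [ 0.5392 -0.0601]
nose2 [ 0.4695 -0.0824]
rib [ 0.554  -0.2097]
wall1 [0.5176 0.0275]
wall2 [ 0.4297 -0.0036]
lip1 [ 0.5775 -0.1366]
lip2 [ 0.4933 -0.167 ]
lid w 0.07840569521674771 0.07318158935887412 wall w 0.09326437569000678
0.1710472802691998 110.899478412027
0.17199280613629891 109.14331238245661
0.17468450918485276 110.05513924256591
0.1753461038524491 111.28854767023805
18.602204623057066
17.760273567331385
19.47749476225275
dropper [ 0.75768807 -0.18247369  0.07      ]
amber [0.76390499 0.03756517 0.07      ]
jar [0.75290363 0.22925749 0.07      ]
```

The crops confirm the choice. The blue plate in the grooves, ending at crop (303,235)/(357,408), is the lid. The pocket ring is at (260,350), the ridge at (155,382), and the weight's knob at inset (113,72). Case yaw is about 109.5° and the measured sizes match the given ones. I'll turn the tool to the case axes first.

Call:
move_arm(
  delta_pos=[
    [0, 0, 0],
    [0, 0, 0],
    [0, 0, 0],
    [0, 0, 0],
    [0, 0, 0],
    [0, 0, 0],
    [0, 0, 0],
    [0, 0, 0],
    [0, 0, 0],
    [0, 0, 0],
    [0, 0, 0],
    [0, 0, 0],
    [0, 0, 0],
    [0, 0, 0],
    [0, 0, 0],
    [0, 0, 0],
    [0, 0, 0],
  ],
  dr=[
    [0, 0, -1],
    [0, 0, -1],
    [0, 0, -1],
    [0, 0, -1],
    [0, 0, -1],
    [0, 0, -1],
    [0, 0, -1],
    [0, 0, -1],
    [0, 0, -1],
    [0, 0, -1],
    [0, 0, -1],
    [0, 0, -1],
    [0, 0, -1],
    [0, 0, -1],
    [0, 0, -1],
    [0, 0, -1],
    [0, 0, -0.1],
  ],
)

```text
time_s: 1.52
ee_pos: [0.1343, -0.5844, 0.2308]
eef_rot: [3.141, -0.001, 1.916]
force: [0.4, -0.4, 0.4]
gripper_width: 0.0852
finger_force: 0.0
```

Call:
move_arm(
  delta_pos=[
    [0.57, 0.8, 0],
    [0.57, 0.8, 0],
    [0.57, 0.8, 0],
    [0.57, 0.8, 0],
    [0.57, 0.8, 0],
    [0.57, 0.8, 0],
    [0.57, 0.8, 0],
    [0.57, 0.8, 0],
    [0.57, 0.8, 0],
    [0.57, 0.8, 0],
    [0.57, 0.8, 0],
    [0.57, 0.8, 0],
    [0.57, 0.8, 0],
    [0.57, 0.8, 0],
    [0.57, 0.8, 0],
    [0.57, 0.8, 0],
    [0, 0, 0],
    [0, 0, 0],
  ],
  dr=[
    [0, 0, 0],
    [0, 0, 0],
    [0, 0, 0],
    [0, 0, 0],
    [0, 0, 0],
    [0, 0, 0],
    [0, 0, 0],
    [0, 0, 0],
    [0, 0, 0],
    [0, 0, 0],
    [0, 0, 0],
    [0, 0, 0],
    [0, 0, 0],
    [0, 0, 0],
    [0, 0, 0],
    [0, 0, 0],
    [0, 0, 0],
    [0, 0, 0],
  ],
)

```text
time_s: 3.02
ee_pos: [0.4955, -0.068, 0.2311]
eef_rot: [-3.141, -0.0, 1.914]
force: [-1.1, -0.5, 0.2]
gripper_width: 0.0854
finger_force: 0.0
```

```bash
python3 - <<'E'
from h import *
import pickle
s=monitor.observe(); im=optics.get_image("wrist"); pickle.dump(s,open("s1.pkl","wb"))
cv2.imwrite("pics/w1.png",im[:,:,::-1]); print(s["ee_pos"],s["eef_rot"])
cv2.imwrite("pics/w1b.png",cv2.resize(cv2.convertScaleAbs(im[:,:,::-1],alpha=1.4),(800,600),interpolation=cv2.INTER_CUBIC))
E
```

```text
[ 0.49549744 -0.06798825  0.23105483] [-3.14133783e+00 -2.73292192e-04  1.91360592e+00]
```

View pics/w1b.png

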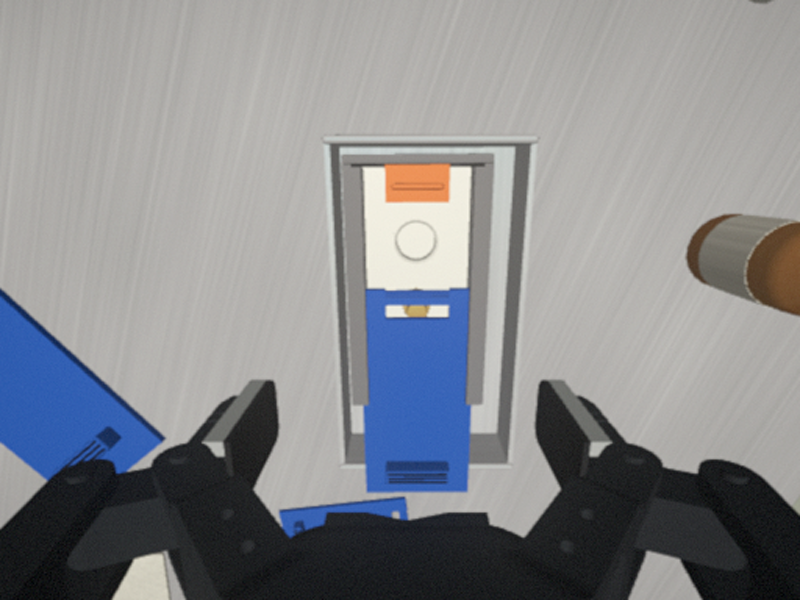

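The wrist view shows the empty pocket at (415,240), the ridge at (417,186), the lid nose at row 289, the lid tail at row 490 with the rib at (417,467), and the case sides parallel to the tool x axis. I'll convert these to positions.

```bash
python3 - <<'E'
from h import *
import pickle
s=pickle.load(open("s1.pkl","rb")); f=3e-3
def p(n,x,y,z):
    q=ray("wrist",((x+.5)*.64-.5,(y+.5)*.64-.5),z,s); print(n,np.round(q[:2],4)); return q[:2]
k=p("pocket",415.5,240.5,.022+f)
n1=p("n1",365,289,.067+f);n2=p("n2",469,288,.067+f);t1=p("t1",366,490,.067+f);t2=p("t2",467,490,.067+f)
r=p("rib",417,468,.081+f)
w1=p("w1",343,155,.074+f);w2=p("w2",494,154,.074+f);e1=p("e1",353,404,.074+f);e2=p("e2",475,404,.074+f)
L=lambda a,b:np.linalg.norm(a-b)
print(L(n1,n2),L(t1,t2),L(w1,w2),L(e1,e2),L(n1,t1))
for a,b in((t1,n1),(t2,n2),(e1,w1),(e2,w2),((t1+t2)/2,(n1+n2)/2),((e1+e2)/2,(w1+w2)/2)):
    d=b-a;print(np.degrees(np.arctan2(d[1],d[0])))
d=np.array([np.cos(1.911),np.sin(1.911)]); nrm=np.array([d[1],-d[0]])
for n,q in dict(k=k,nm=(n1+n2)/2,tm=(t1+t2)/2,r=r,wm=(w1+w2)/2,em=(e1+e2)/2).items(): print(n,np.round([(q-k)@d,(q-k)@nrm],4))
E
```

```text
pocket [ 0.4948 -0.0422]
n1 [ 0.4698 -0.0814]
n2 [ 0.5394 -0.0557]
t1 [ 0.5237 -0.2434]
t2 [ 0.6021 -0.2153]
rib [ 0.5522 -0.1996]
w1 [ 4.29e-01 -2.00e-04]
w2 [0.5198 0.033 ]
e1 [ 0.4892 -0.1676]
e2 [ 0.576  -0.1366]
0.07424717077218056 0.08327181409294893 0.09669361861629608 0.0921750178665766 0.17075800575372108
108.42837238954199
111.44986989269061
109.7697704558555
108.32042062138586
109.94262573556657
109.04371824270875
k [0. 0.]
nm [-0.028   0.0004]
tm [-0.1991  0.0018]
r [-0.1675  0.0015]
wm [0.0621 0.0003]
em [-0.1161 -0.0011]
```

Call:
move_arm(
  delta_pos=[
    [0.72, 0.58, 0],
    [0.72, 0.58, 0],
    [0.72, 0.58, 0],
    [0.72, 0.58, 0],
    [0.72, 0.58, 0],
    [0.72, 0.58, 0],
    [0.72, 0.58, 0],
    [0.72, 0.58, 0],
    [0.72, 0.58, 0],
    [0.72, 0.58, 0],
    [0, 0, 0],
    [0, 0, 0],
  ],
  dr=[
    [0, 0, 0],
    [0, 0, 0],
    [0, 0, 0],
    [0, 0, 0],
    [0, 0, 0],
    [0, 0, 0],
    [0, 0, 0],
    [0, 0, 0],
    [0, 0, 0],
    [0, 0, 0],
    [0, 0, 0],
    [0, 0, 0],
  ],
  fingers=0.1,
)

```text
time_s: 4.07
ee_pos: [0.6175, 0.2788, 0.2307]
eef_rot: [-3.141, 0.0, 1.911]
force: [0.2, -0.7, 0.3]
gripper_width: 0.0469
finger_force: 0.0
```

```bash
python3 - <<'E'
from h import *
import pickle
s=monitor.observe(); im=optics.get_image("wrist"); pickle.dump(s,open("s2.pkl","wb"))
cv2.imwrite("pics/w2.png",im[:,:,::-1]); print(s["ee_pos"],s["eef_rot"],s["gripper_width"])
cv2.imwrite("pics/w2b.png",cv2.resize(cv2.convertScaleAbs(im[:,:,::-1],alpha=1.3),(800,600),interpolation=cv2.INTER_CUBIC))
E
```

```text
[0.61752649 0.27875266 0.23066086] [-3.14060835e+00  4.23832041e-04  1.91114633e+00] 0.04690055441885527
```

View pics/w2b.png

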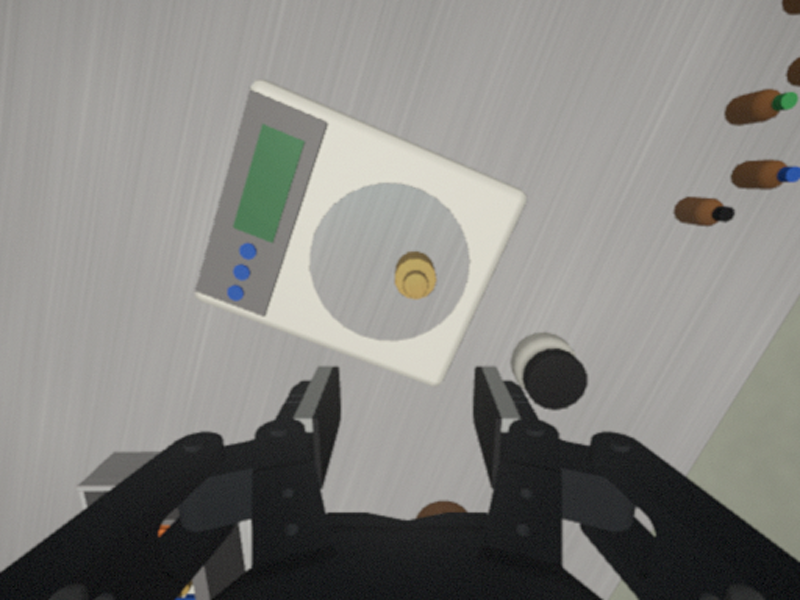

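The wrist view shows the knob top at (416,285) and the body shoulder centred at about (415,275). The fingers' centre line is at column 407, and the jar at (555,378) is well clear.

```bash
python3 - <<'E'
from h import *
import pickle
s=pickle.load(open("s2.pkl","rb"))
from scipy.spatial.transform import Rotation as Ro
R=Ro.from_euler("xyz",s["eef_rot"])
for x,y,z in((416,285,.112),(415.5,275,.094)):
    q=ray("wrist",((x+.5)*.64-.5,(y+.5)*.64-.5),z,s); print(q, R.inv().apply(q-s["ee_pos"])/.04)
E
```

```text
[0.62068937 0.28962085 0.112     ] [0.23098084 0.16815556 2.96625975]
[0.6199375  0.29182121 0.094     ] [0.28929967 0.16924303 3.41623422]
```

```bash
python3 - <<'E'
from h import *
import pickle
s=pickle.load(open("s2.pkl","rb"))
v=lambda x,y:((x+.5)*.64-.5,(y+.5)*.64-.5)
print("pan wrist",ray("wrist",v(389.5,261.5),.062,s),"pan top",ray("top",v(223,215.5),.062))
print("side knob",ray("side",v(456,169),.109),"side pan",ray("side",v(447,188.5),.062))
a=cv2.imread("pics/top0.png").astype(int)
m=((a[:,:,2]-a[:,:,0])>45)
ys,xs=np.nonzero(m[115:145,125:155]); print(len(xs),xs.mean()+125,ys.mean()+115,xs.min()+125,xs.max()+125,ys.min()+115,ys.max()+115)
print(ray("top",(xs.mean()+125,ys.mean()+115),.1))
E
```

```text
pan wrist [0.60191431 0.28851841 0.062     ] pan top [0.60105429 0.28344006 0.062     ]
side knob [0.61648453 0.27859237 0.109     ] side pan [0.60082535 0.27713804 0.062     ]
85 137.72941176470587 128.41176470588235 133 143 124 133
[0.61775236 0.28488082 0.1       ]
```

```bash
python3 - <<'E'
from h import *
from scipy.spatial.transform import Rotation as Ro
for i in range(2):
    s=monitor.observe(); im=optics.get_image("wrist").astype(int)
    m=((im[:,:,0]-im[:,:,2])>50); m[:150]=0;m[200:]=0;m[:,:240]=0;m[:,290:]=0
    ys,xs=np.nonzero(m); q=(xs.mean(),ys.mean()); print(len(xs),q,xs.min(),xs.max(),ys.min(),ys.max(),s["ee_pos"],np.abs(s["joint_vel"]).max())
    for z in(.094,.1): print(ray("wrist",q,z,s))
E
```

```text
486 (np.float64(266.32716049382714), np.float64(176.9320987654321)) 254 279 165 189 [0.61705441 0.27752131 0.23071374] 0.022091198385023617
[0.6203594  0.28960822 0.094     ]
[0.61978855 0.29082495 0.1       ]
488 (np.float64(266.7663934426229), np.float64(176.33811475409837)) 255 279 164 189 [0.61681146 0.27698052 0.23090305] 0.01283371956921034
[0.62034154 0.28976514 0.094     ]
[0.61976755 0.29096622 0.1       ]
```

Call:
move_arm(
  delta_pos=[
    [0.09, 0.06, 0.6],
    [0.09, 0.06, 0.6],
    [0.09, 0.06, 0.6],
    [0, 0, 0],
    [0, 0, 0],
    [0, 0, 0],
  ],
  dr=[
    [0, 0, 0],
    [0, 0, 0],
    [0, 0, 0],
    [0, 0, 0],
    [0, 0, 0],
    [0, 0, 0],
  ],
)

```text
time_s: 4.72
ee_pos: [0.621, 0.2908, 0.1608]
eef_rot: [3.14, 0.0, 1.91]
force: [0.1, 0.7, 0.7]
gripper_width: 0.0472
finger_force: 0.0
```

```bash
python3 - <<'E'
from h import *
s=monitor.observe(); im=optics.get_image("wrist")
cv2.imwrite("pics/w3.png",cv2.resize(cv2.convertScaleAbs(im[60:330,120:400,::-1],alpha=1.3),(622,600),interpolation=cv2.INTER_CUBIC))
print(s["ee_pos"],s["eef_rot"],np.abs(s["joint_vel"]).max())
im=im.astype(int);m=((im[:,:,0]-im[:,:,2])>50)
ys,xs=np.nonzero(m); print(len(xs),xs.mean(),np.percentile(xs,[2,98]),np.percentile(ys,[2,98]))
E
```

```text
[0.62097879 0.2907771  0.16075391] [3.14043892e+00 1.72174473e-04 1.91040599e+00] 0.022967096525722347
868 283.3421658986175 [243. 496.] [144. 225.]
```

View pics/w3.png

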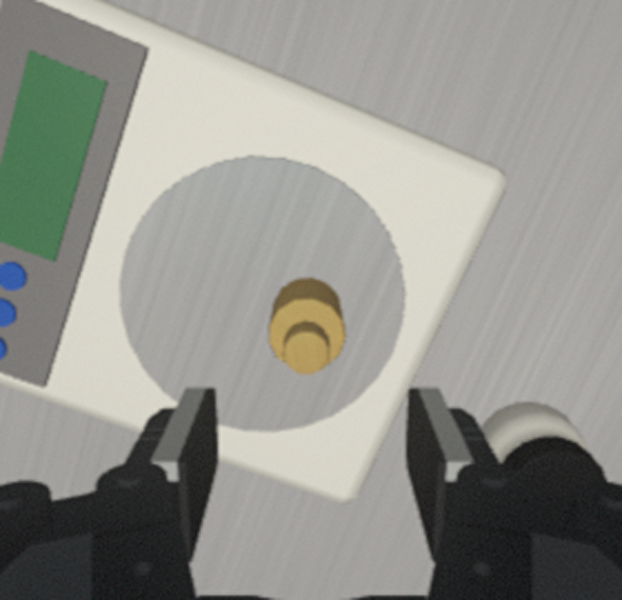

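The crop shows the knob top at (306,353), the shoulder centre at (307,329), the finger gap centred at about column 312, and the jar clear to the right.

```bash
python3 - <<'E'
from h import *
from scipy.spatial.transform import Rotation as Ro
s=dict(ee_pos=np.array([0.62097879,0.2907771,0.16075391]),eef_rot=[3.14043892,1.7e-4,1.91040599])
R=Ro.from_euler("xyz",s["eef_rot"])
for x,y,z in((306,353,.112),(307,329,.094)):
    q=ray("wrist",(120+x/2.2214,60+y/2.2214),z,s); print(q, R.inv().apply(q-s["ee_pos"])/.04)
print(monitor.observe()["ee_pos"])
E
```

```text
[0.62077173 0.28927097 0.112     ] [-0.03357109 -0.01882999  1.21883256]
[0.62029094 0.29138905 0.094     ] [ 0.02043717 -0.01304321  1.66883036]
[0.62143119 0.29118089 0.16134895]
```

Call:
move_arm(
  delta_pos=[
    [0, 0, 0.5],
    [0, 0, 0.5],
    [0, 0, 0.5],
    [0, 0, 0.35],
    [0, -0.01, 0.25],
    [0, 0, 0],
    [0, 0, 0],
  ],
  dr=[
    [0, 0, 0],
    [0, 0, 0],
    [0, 0, 0],
    [0, 0, 0],
    [0, 0, 0],
    [0, 0, 0],
    [0, 0, 0],
  ],
)

```text
time_s: 5.35
ee_pos: [0.6205, 0.2917, 0.0763]
eef_rot: [3.141, -0.0, 1.912]
force: [0.5, -0.7, -0.5]
gripper_width: 0.0473
finger_force: 0.0
```

Call:
move_arm(
  delta_pos=[
    [0, 0, 0],
    [0, 0, 0],
    [0, 0, 0],
    [0, 0, 0],
    [0, 0, 0],
    [0, 0, 0],
  ],
  dr=[
    [0, 0, 0],
    [0, 0, 0],
    [0, 0, 0],
    [0, 0, 0],
    [0, 0, 0],
    [0, 0, 0],
  ],
  fingers=-0.6,
  newtons=25,
)

```text
time_s: 5.85
ee_pos: [0.6209, 0.292, 0.0772]
eef_rot: [3.139, 0.0, 1.912]
force: [-2.1, -1.5, 6.8]
gripper_width: 0.0269
finger_force: 25.1
```

Call:
move_arm(
  delta_pos=[
    [0, 0, -0.1],
    [0, 0, -0.3],
    [0, 0, -0.5],
    [0, 0, -0.6],
    [0, 0, -0.6],
    [0, 0, -0.4],
    [0, 0, 0],
    [0, 0, 0],
    [0, 0, 0],
  ],
  dr=[
    [0, 0, 0],
    [0, 0, 0],
    [0, 0, 0],
    [0, 0, 0],
    [0, 0, 0],
    [0, 0, 0],
    [0, 0, 0],
    [0, 0, 0],
    [0, 0, 0],
  ],
)

```text
time_s: 6.6
ee_pos: [0.6192, 0.2915, 0.1745]
eef_rot: [-3.14, -0.0, 1.912]
force: [-0.3, -0.1, -2.4]
gripper_width: 0.026
finger_force: 25.0
```

```bash
python3 - <<'E'
from h import *
s=monitor.observe(); im=optics.get_image("wrist")
cv2.imwrite("pics/w4.png",cv2.resize(cv2.convertScaleAbs(im[100:380,120:400,::-1],alpha=1.3),(600,600),interpolation=cv2.INTER_CUBIC))
print(s)
E
```

```text
{'time_s': 6.6, 'joint_positions': array([ 3.39055662e-01,  5.28106064e-01,  1.37409742e+00,  1.35851412e-04,
        1.24095034e+00, -1.98243843e-03]), 'joint_vel': array([-1.06924893e-03,  1.80179179e-02,  1.60319322e-02, -2.14751090e-05,
        2.39445973e-03, -1.10704768e-03]), 'joint_efforts': array([ 9.09389346e-03, -6.61461639e+01, -2.91304117e+01, -3.39685619e-03,
       -7.36604165e-02, -1.18663206e-04]), 'ee_pos': array([0.61915615, 0.29147085, 0.17446919]), 'eef_rot': array([-3.14003174e+00, -1.31553787e-04,  1.91179022e+00]), 'force': array([-0.30758197, -0.09341418, -2.3896768 ]), 'moment': array([ 0.00153842, -0.00558219, -0.03182849]), 'finger_force': 24.98924287579939, 'gripper_width': 0.02602502815955625}
```

View pics/w4.png

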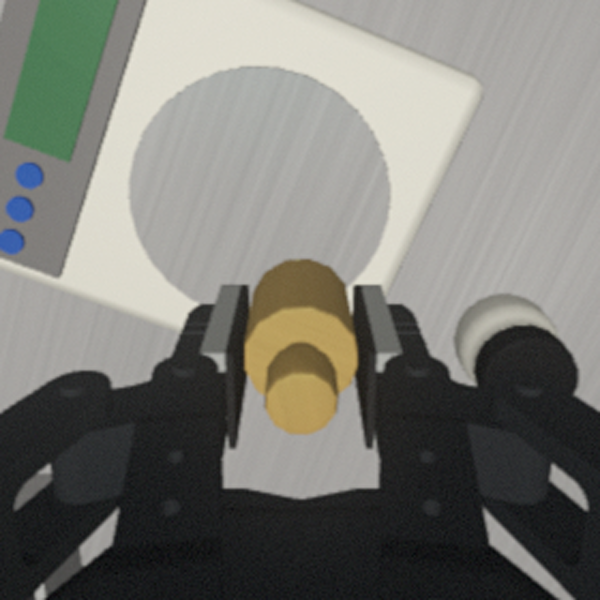

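The crop shows the weight upright and centred between the pads, with the knob at (301,403) and the shoulder at (301,350). Next I'll work out its offset in the tool frame and the travel to the pocket.

```bash
python3 - <<'E'
from h import *
from scipy.spatial.transform import Rotation as Ro
s=monitor.observe(); R=Ro.from_euler("xyz",s["eef_rot"]); e=s["ee_pos"]
off=[]
for x,y,z in((301,403,.035),(301,350,.017)):
    q=ray("wrist",(120+x/2.143,100+y/2.143),e[2]+z,s); o=R.inv().apply(q-e); print(o); off.append(o)
o=np.mean(off,0);o[2]=0
P=np.array([.4948,-.0425,e[2]])
print(e, R.inv().apply(P-e)/.04-o/.04, R.inv().apply(P-e)/.04)
E
```

```text
[-0.00177453  0.00103434 -0.03500318]
[ 0.00016032  0.0010719  -0.01700293]
[0.61882918 0.29134998 0.17383433] [-6.80872861 -5.73949139  0.01443172] [-6.82890624 -5.71316339  0.01443172]
```

Call:
move_arm(
  delta_pos=[
    [-0.3, -0.25, 0],
    [-0.6, -0.5, 0],
    [-0.65, -0.55, 0],
    [-0.65, -0.55, 0],
    [-0.65, -0.55, 0],
    [-0.65, -0.55, 0],
    [-0.65, -0.55, 0],
    [-0.65, -0.55, 0],
    [-0.65, -0.55, 0],
    [-0.65, -0.55, 0],
    [-0.5, -0.42, 0],
    [-0.21, -0.17, 0],
    [0, 0, 0],
    [0, 0, 0],
    [0, 0, 0],
  ],
  dr=[
    [0, 0, 0],
    [0, 0, 0],
    [0, 0, 0],
    [0, 0, 0],
    [0, 0, 0],
    [0, 0, 0],
    [0, 0, 0],
    [0, 0, 0],
    [0, 0, 0],
    [0, 0, 0],
    [0, 0, 0],
    [0, 0, 0],
    [0, 0, 0],
    [0, 0, 0],
    [0, 0, 0],
  ],
)

```text
time_s: 7.9
ee_pos: [0.4949, -0.0409, 0.1749]
eef_rot: [-3.141, -0.001, 1.912]
force: [0.2, -0.1, -2.6]
gripper_width: 0.027
finger_force: 25.1
```

```bash
python3 - <<'E'
from h import *
from scipy.spatial.transform import Rotation as Ro
s=monitor.observe(); im=optics.get_image("wrist")
cv2.imwrite("pics/w5.png",cv2.resize(cv2.convertScaleAbs(im[70:350,120:400,::-1],alpha=1.3),(600,600),interpolation=cv2.INTER_CUBIC))
R=Ro.from_euler("xyz",s["eef_rot"]); e=s["ee_pos"];print(e,s["eef_rot"],s["force"])
P=np.array([.4948,-.0425,e[2]]);print(R.inv().apply(P-e)-[-.0008,.001,0])
E
```

```text
[ 0.49485277 -0.04090634  0.17487189] [-3.14140776e+00 -1.05432859e-03  1.91181923e+00] [ 0.17670484 -0.12882211 -2.6350819 ]
[-6.84237777e-04 -1.58273014e-03 -1.45712980e-06]
```

View pics/w5.png

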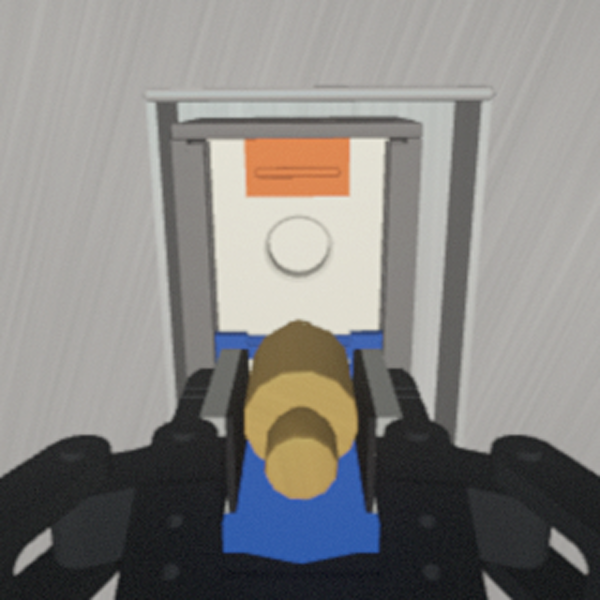

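The crop shows the pocket ring at (298.5,245) ahead, with the weight's knob at column 301 and nearly lined up. I'll refine from this view.

```bash
python3 - <<'E'
from h import *
from scipy.spatial.transform import Rotation as Ro
s=dict(ee_pos=np.array([ 0.49485277,-0.04090634,0.17487189]),eef_rot=[-3.14140776,-1.05e-3,1.91181923])
R=Ro.from_euler("xyz",s["eef_rot"]); e=s["ee_pos"]
for pt in((298.5,246,.025),(298.5,245,.023)):
    q=ray("wrist",(120+pt[0]/2.143,70+pt[1]/2.143),pt[2],s); print(q[:2],R.inv().apply(q-e))
for x,y,z in((301,467,.035),(301,416,.017)):
    q=ray("wrist",(120+x/2.143,70+y/2.143),e[2]+z,s); print(R.inv().apply(q-e))
E
```

```text
[ 0.49534186 -0.04179529] [-0.0011587   0.00019132  0.14987072]
[ 0.49533185 -0.04177876] [-0.00114188  0.00018779  0.15187074]
[-0.00170493  0.0010347  -0.035002  ]
[-0.00029049  0.00107291 -0.01700051]
```

Call:
move_arm(
  delta_pos=[
    [0, -0.02, 0.3],
    [0, 0, 0.5],
    [0, 0, 0.5],
    [0, 0, 0.5],
    [0, 0, 0.5],
    [0, 0, 0.4],
    [0, 0, 0.3],
    [0, 0, 0.2],
    [0, 0, 0],
    [0, 0, 0],
  ],
  dr=[
    [0, 0, 0],
    [0, 0, 0],
    [0, 0, 0],
    [0, 0, 0],
    [0, 0, 0],
    [0, 0, 0],
    [0, 0, 0],
    [0, 0, 0],
    [0, 0, 0],
    [0, 0, 0],
  ],
)

```text
time_s: 8.78
ee_pos: [0.4941, -0.0413, 0.0472]
eef_rot: [-3.141, -0.001, 1.913]
force: [1.0, 0.8, -1.5]
gripper_width: 0.0268
finger_force: 25.1
```

```bash
python3 - <<'E'
from h import *
s=monitor.observe(); print(s["ee_pos"],s["eef_rot"],s["force"])
im=optics.get_image("wrist")
cv2.imwrite("pics/w6.png",cv2.resize(cv2.convertScaleAbs(im[100:380,120:400,::-1],alpha=1.3),(600,600),interpolation=cv2.INTER_CUBIC))
E
```

```text
[ 0.4940978  -0.04134407  0.04716148] [-3.14113994e+00 -5.09550661e-04  1.91284207e+00] [ 1.0181754   0.81425181 -1.49958173]
```

View pics/w6.png

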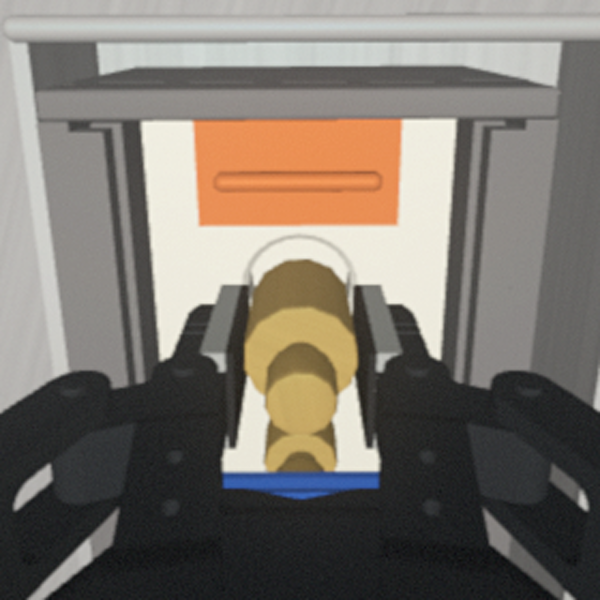

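```bash
python3 - <<'E'
from h import *
from scipy.spatial.transform import Rotation as Ro
s=dict(ee_pos=np.array([ 0.4940978,-0.04134407,0.04716148]),eef_rot=[-3.14114,-5.1e-4,1.91284])
R=Ro.from_euler("xyz",s["eef_rot"]); e=s["ee_pos"]
for pt in((301,235,.025),(301,235,.0235),(248,275,.025),(354,275,.025),(300,259,.032)):
    q=ray("wrist",(120+pt[0]/2.143,100+pt[1]/2.143),pt[2],s); print(R.inv().apply(q-e))
E
```

```text
[0.01504621 0.00114035 0.02216864]
[0.01452393 0.00114436 0.02366837]
[ 0.00251678 -0.01452749  0.02216934]
[0.00254003 0.01684098 0.02215516]
[0.01034967 0.00084975 0.01516638]
```

```bash
python3 - <<'E'
from h import *
from scipy.spatial.transform import Rotation as Ro
s=monitor.observe(); print(s["ee_pos"])
im=optics.get_image("wrist"); p=im[195:310,258:263].mean(1).astype(int)
for i in range(0,115,1): print(195+i,*p[i],end=" | ")
R=Ro.from_euler("xyz",s["eef_rot"]); e=s["ee_pos"]
E
```

```text
[ 0.49455139 -0.04162469  0.04770486]
195 180 109 64 | 196 179 108 63 | 197 179 109 64 | 198 179 109 64 | 199 180 109 64 | 200 180 110 64 | 201 180 109 63 | 202 179 108 63 | 203 180 124 88 | 204 182 160 139 | 205 184 181 171 | 206 184 182 172 | 207 181 179 169 | 208 168 165 156 | 209 150 147 138 | 210 166 163 153 | 211 184 181 170 | 212 184 181 171 | 213 183 181 170 | 214 184 181 170 | 215 183 181 171 | 216 183 181 171 | 217 184 181 171 | 218 184 181 171 | 219 184 181 171 | 220 172 168 157 | 221 120 108 85 | 222 99 82 51 | 223 100 83 52 | 224 100 84 53 | 225 100 83 53 | 226 100 83 53 | 227 100 84 53 | 228 100 83 52 | 229 99 82 51 | 230 100 84 53 | 231 100 83 52 | 232 100 83 53 | 233 99 83 51 | 234 100 83 52 | 235 99 83 52 | 236 100 83 52 | 237 99 83 52 | 238 100 84 53 | 239 100 83 52 | 240 99 83 52 | 241 98 82 51 | 242 104 88 54 | 243 126 108 67 | 244 149 131 81 | 245 156 137 84 | 246 156 135 82 | 247 156 134 81 | 248 156 134 82 | 249 156 134 81 | 250 155 133 80 | 251 155 134 81 | 252 155 134 82 | 253 156 134 81 | 254 156 134 82 | 255 156 134 81 | 256 156 134 81 | 257 157 135 82 | 25
[... 157 characters left out ...]
7 81 49 | 269 98 82 49 | 270 100 83 50 | 271 101 85 51 | 272 105 87 52 | 273 115 97 58 | 274 134 117 70 | 275 155 138 83 | 276 155 137 83 | 277 154 134 81 | 278 153 132 79 | 279 154 132 79 | 280 153 132 79 | 281 154 132 79 | 282 153 132 79 | 283 153 131 78 | 284 152 131 78 | 285 153 131 78 | 286 153 131 78 | 287 153 131 79 | 288 153 131 79 | 289 153 131 78 | 290 153 131 79 | 291 153 131 79 | 292 153 130 78 | 293 153 130 79 | 294 153 129 77 | 295 153 130 77 | 296 152 130 77 | 297 152 130 77 | 298 152 129 77 | 299 153 129 78 | 300 152 128 77 | 301 150 126 75 | 302 149 126 76 | 303 152 130 77 | 304 152 131 79 | 305 152 130 78 | 306 153 131 79 | 307 152 131 79 | 308 148 127 76 | 309 127 107 64 |
```

```bash
python3 - <<'E'
from h import *
from scipy.spatial.transform import Rotation as Ro
s=monitor.observe(); R=Ro.from_euler("xyz",s["eef_rot"]); e=s["ee_pos"]
def g(n,v,dz,r):
    q=ray("wrist",(260,v),e[2]+dz,s); print(n,np.round((R.inv().apply(q-e)[0]-r)*1000,2))
for d in(-.003,0,.003):
    g("bottom",220.8,-.0152+d,.014);g("shoulder",243,.0168+d,.014);g("knobF",273.7,.0348+d,.008);g("knobB",309,.0348+d,-.008)
g("ring",209,.025-e[2],.0155);g("ring chamfer",209,.025-e[2],.0175);g("tongue",203.7,.025-e[2],.032)
E
```

```text
bottom -4.8
shoulder -4.19
knobF -4.55
knobB -7.3
bottom -3.62
shoulder -2.73
knobF -2.68
knobB -4.92
bottom -2.44
shoulder -1.27
knobF -0.81
knobB -2.54
ring -0.3
ring chamfer -2.3
tongue -13.32
```

Call:
move_arm(
  delta_pos=[
    [0.06, 0, 0.1],
    [0, 0, 0.03],
    [0, 0, 0],
    [0, 0, 0],
  ],
  dr=[
    [0, 0, 0],
    [0, 0, 0],
    [0, 0, 0],
    [0, 0, 0],
  ],
)

```text
time_s: 9.22
ee_pos: [0.4931, -0.0397, 0.0423]
eef_rot: [3.141, 0.0, 1.912]
force: [-0.3, 0.5, -2.1]
gripper_width: 0.0266
finger_force: 25.1
```

```bash
cat > g.py <<'E'
from h import *
from scipy.spatial.transform import Rotation as Ro
s=monitor.observe(); R=Ro.from_euler("xyz",s["eef_rot"]); e=s["ee_pos"]; print(e,s["force"],s["gripper_width"],s["finger_force"])
im=optics.get_image("wrist").astype(int); cv2.imwrite("pics/g.png",im[:,:,::-1].astype(np.uint8))
p=im[190:250,258:263].mean(1)[:,2].astype(int)
print(*[f"{190+i}:{v}" for i,v in enumerate(p)])
for r in range(216,236,3): print(r,*im[r,230:292,2])
E
python3 g.py
```

```text
[ 0.49313344 -0.03972942  0.04227556] [-0.33472205  0.50097743 -2.09880704] 0.026598888611279698 25.09271430420995
190:64 191:71 192:68 193:61 194:55 195:51 196:53 197:63 198:63 199:63 200:64 201:63 202:64 203:64 204:63 205:64 206:64 207:63 208:62 209:63 210:62 211:75 212:129 213:173 214:165 215:137 216:147 217:171 218:173 219:173 220:158 221:85 222:50 223:50 224:51 225:52 226:51 227:52 228:51 229:52 230:52 231:50 232:51 233:51 234:51 235:51 236:52 237:51 238:50 239:51 240:51 241:51 242:54 243:66 244:83 245:86 246:83 247:82 248:82 249:82
216 173 173 173 173 172 173 172 172 173 172 172 173 172 173 173 173 173 172 169 166 157 150 144 140 141 141 144 147 148 148 147 149 147 145 146 145 142 139 143 151 160 165 168 171 172 173 173 173 172 173 173 172 173 173 173 173 172 172 173 171 173 172
219 173 172 172 173 172 173 172 172 172 173 172 173 173 167 156 142 140 145 154 161 166 173 174 173 174 174 174 174 174 173 174 174 174 174 175 173 174 173 174 173 169 162 154 147 141 145 157 167 172 173 173 173 173 173 173 173 173 172 173 173 173 173
222 172 173 172 173 172 172 172 173 174 169 159 144 
[... 335 characters left out ...]
61 95 144 170 174 173 165 151 145 150 162 170 172 172 173 172 172 173 172
228 173 172 173 173 171 160 144 139 147 163 174 171 138 78 51 52 52 52 51 53 53 54 55 53 53 54 53 53 53 52 52 51 48 53 52 52 50 51 54 49 48 50 52 48 48 49 77 134 167 175 174 168 157 148 152 165 172 172 172 172 173 173
231 174 174 174 173 160 145 139 155 170 174 150 93 54 52 53 52 54 52 51 51 51 55 53 51 53 54 51 55 52 50 51 50 51 51 51 50 54 47 50 51 51 51 49 49 48 48 48 47 52 91 140 168 167 153 146 149 161 171 174 173 174 173
234 87 81 54 36 34 60 90 120 134 107 56 50 54 53 52 56 52 53 53 51 51 55 54 53 54 52 52 53 53 50 51 50 51 50 53 52 53 50 52 49 51 52 50 49 50 48 49 47 48 47 60 135 157 131 89 51 30 34 48 76 86 88
```

```bash
cat > c.py <<'E'
from h import *
from scipy.optimize import least_squares
from scipy.spatial.transform import Rotation as Ro
def run(im,s,zb,zr=.025,rows=range(208,234)):
    R=Ro.from_euler("xyz",s["eef_rot"]); e=s["ee_pos"]
    tl=lambda u,v,z:R.inv().apply(ray("wrist",(u,v),z,s)-e)[:2]*1000
    A=[];B=[]
    for r in rows:
        v=im[r,225:297,2]; d=np.nonzero(v<90)[0]
        if len(d)<8 or v[2]<165: continue
        a,b=d[0],d[-1]; A+= [tl(225+a-.4,r,zb),tl(225+b+.4,r,zb)]
        l=v[max(a-9,0):a-2]; q=v[b+3:b+10]
        if len(l)>4 and l.min()<155: B.append(tl(225+max(a-9,0)+l.argmin(),r,zr))
        if len(q)>4 and q.min()<155: B.append(tl(225+b+3+q.argmin(),r,zr))
    for n,P in(("weight",A),("ring",B)):
        P=np.array(P); f=least_squares(lambda x:np.hypot(*(P-x[:2]).T)-x[2],[0,0,15]); print(n,len(P),f.x.round(2),np.sqrt(2*f.cost/len(P)).round(2))
        if n=="weight":
            f=least_squares(lambda x:np.hypot(*(P-x[:2]).T)-14,[0,0]); print("  r14",f.x.round(2))
E
python3 - <<'E'
from c import *
s=dict(ee_pos=np.array([0.49313344,-0.03972942,0.04227556]),eef_rot=[3.141,0,1.912])
im=cv2.imread("pics/g.png")[:,:,::-1].astype(int)
for zb in(.025,.027,.029): run(im,s,zb)
E
```

```text
weight 20 [-3.91  0.76 13.38] 0.17
  r14 [-4.73  0.76]
ring 18 [-7.39  0.83 18.7 ] 0.55
weight 20 [-2.95  0.76 13.21] 0.16
  r14 [-3.99  0.76]
ring 18 [-7.39  0.83 18.7 ] 0.55
weight 20 [-2.    0.76 13.04] 0.16
  r14 [-3.25  0.76]
ring 18 [-7.39  0.83 18.7 ] 0.55
```

```bash
cat > c2.py <<'E'
from c import *
def ring(im,s,zs,n=0):
    R=Ro.from_euler("xyz",s["eef_rot"]); e=s["ee_pos"]; px=[]
    for u in range(240,282,2):           # front arc: first dark dip going down each column below the tongue
        v=im[205:233,u,2]; w=np.nonzero((v>168))[0]
        if not len(w): continue
        w=w[0]; q=v[w:w+14]; k=[i for i in range(1,len(q)-1) if q[i]<158 and q[i]<=q[i-1] and q[i]<=q[i+1] and q[i]>100]
        if k: px.append((u,205+w+k[0]))
    px=np.array(px)
    if n: print(px.tolist())
    for z in zs:
        P=np.array([R.inv().apply(ray("wrist",p,z,s)-e)[:2]*1000 for p in px])
        f=least_squares(lambda x:np.hypot(*(P-x[:2]).T)-x[2],[0,0,15],loss="soft_l1")
        print(z,"ring",f.x.round(2),[least_squares(lambda x:np.hypot(*(P-x[:2]).T)-r,[0,0],loss="soft_l1").x.round(2).tolist() for r in(15.5,16.5,17.5)])
E
python3 - <<'E'
from c2 import *
s=dict(ee_pos=np.array([0.49313344,-0.03972942,0.04227556]),eef_rot=[3.141,0,1.912])
im=cv2.imread("pics/g.png")[:,:,::-1].astype(int)
ring(im,s,(.023,.025),1)
E
```

```text
[[240, 224], [242, 222], [244, 220], [246, 219], [248, 218], [250, 217], [252, 216], [254, 216], [256, 216], [258, 215], [260, 215], [262, 215], [264, 215], [266, 216], [268, 216], [270, 217], [272, 218], [274, 219], [276, 220], [278, 222], [280, 224]]
0.023 ring [-3.5   0.88 16.03] [[-2.9, 0.88], [-4.03, 0.89], [-5.14, 0.89]]
0.025 ring [-2.57  0.88 15.84] [[-2.19, 0.88], [-3.31, 0.88], [-4.42, 0.89]]
```

Call:
move_arm(
  delta_pos=[
    [0.015, 0, 0],
    [0, 0, 0.05],
    [0, 0, 0.05],
    [0, 0, 0.05],
    [0, 0, 0.05],
    [0, 0, 0],
  ],
  dr=[
    [0, 0, 0],
    [0, 0, 0],
    [0, 0, 0],
    [0, 0, 0],
    [0, 0, 0],
    [0, 0, 0],
  ],
)

```text
time_s: 9.77
ee_pos: [0.4931, -0.0394, 0.0337]
eef_rot: [3.142, 0.0, 1.912]
force: [-0.0, -0.9, -2.7]
gripper_width: 0.0266
finger_force: 25.0
```

Call:
move_arm(
  delta_pos=[
    [0, 0, 0.05],
    [0, 0, 0.05],
    [0, 0, 0.03],
    [0, 0, 0.0],
  ],
  dr=[
    [0, 0, 0],
    [0, 0, 0],
    [0, 0, 0],
    [0, 0, 0],
  ],
)

```text
time_s: 10.1
ee_pos: [0.4937, -0.0394, 0.0319]
eef_rot: [3.139, 0.001, 1.912]
force: [-9.7, -0.8, 36.9]
gripper_width: 0.0265
finger_force: 47.9
```

Call:
move_arm(
  delta_pos=[
    [0, 0, -0.1],
    [0, 0, 0],
    [0, 0, 0],
  ],
  dr=[
    [0, 0, 0],
    [0, 0, 0],
    [0, 0, 0],
  ],
)

```text
time_s: 10.35
ee_pos: [0.4932, -0.0393, 0.0331]
eef_rot: [3.141, 0.0, 1.912]
force: [1.4, -2.0, -1.5]
gripper_width: 0.0266
finger_force: 29.1
```

```bash
python3 - <<'E'
from h import *
s=monitor.observe(); print(s["ee_pos"],s["eef_rot"],s["force"],s["moment"],s["finger_force"])
im=optics.get_image("wrist"); cv2.imwrite("pics/w7raw.png",im[:,:,::-1])
cv2.imwrite("pics/w7.png",cv2.resize(cv2.convertScaleAbs(im[140:340,130:390,::-1],alpha=1.3),(780,600),interpolation=cv2.INTER_CUBIC))
E
```

```text
[ 0.4932184  -0.03932722  0.03306323] [3.14089732e+00 4.82354510e-04 1.91189928e+00] [ 1.37942798 -2.04910828 -1.47133563] [-0.32726373 -0.08267384  0.01842294] 29.079648934712168
```

View pics/w7.png

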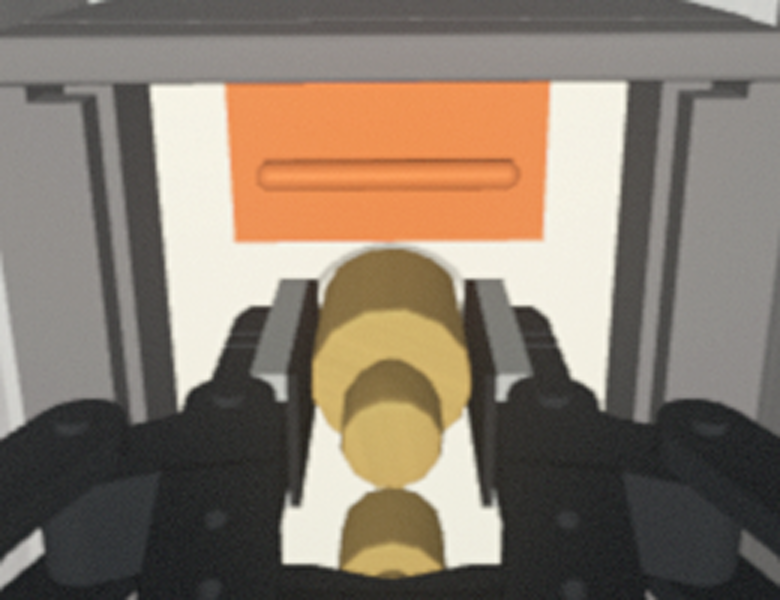

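The last crop shows the weight inside the ring with about 1 px of gap all round, and its lower edge starting to hide behind the rim. I'll measure the row profiles to see what stopped it.

```bash
python3 - <<'E'
from h import *
im=cv2.imread("pics/w7raw.png")[:,:,::-1].astype(int)
p=im[210:255,258:263].mean(1)
print(*[f"{210+i}:{int(v[0])},{int(v[2])}" for i,v in enumerate(p)])
for r in (223,225,228,231,234,240,250,262,265,268,280,284): print(r,*im[r,228:292,0])
s=monitor.observe(); print(s["ee_pos"],s["force"],s["finger_force"])
E
```

```text
210:183,63 211:183,63 212:183,64 213:183,63 214:183,63 215:183,63 216:183,63 217:183,62 218:184,63 219:184,68 220:176,104 221:154,140 222:139,124 223:106,62 224:102,48 225:102,50 226:102,51 227:103,51 228:103,50 229:102,50 230:103,52 231:102,50 232:102,51 233:103,51 234:103,51 235:102,50 236:103,51 237:102,51 238:102,50 239:102,52 240:102,51 241:101,50 242:109,54 243:133,69 244:157,85 245:161,85 246:161,84 247:160,83 248:161,84 249:160,83 250:159,83 251:159,82 252:160,84 253:160,83 254:160,83
223 187 187 188 188 188 187 188 187 188 188 188 188 187 188 188 188 187 185 181 173 163 156 149 143 135 126 122 122 119 115 109 106 105 106 105 105 109 118 126 137 143 147 152 160 168 178 183 186 187 189 188 187 188 188 188 188 188 188 188 188 187 188 188 187
225 188 188 188 187 188 188 188 187 188 188 188 188 188 188 185 175 161 152 148 142 131 114 107 104 105 105 106 104 103 106 105 102 102 101 103 103 103 102 99 101 99 102 109 123 136 144 152 160 169 179 186 187 188 188 188 187 188 187 188 188 188 188 188 187
228 187 187 188 188 188 188 187 187 188 187 185 173 160 151 144 131 114 103 102 103 
[... 1714 characters left out ...]
2 101 101 99 97 97 95 94 96 95 91 90 88 96 131 156 160 161 161 161 162 161 163 163 162 162 131 64 36 39 39 41
280 51 42 39 35 33 44 107 166 187 186 175 160 158 159 157 140 111 106 130 150 159 158 157 156 156 157 158 159 159 158 157 159 158 159 159 158 159 158 158 158 158 157 157 157 155 148 121 94 87 121 151 160 159 163 173 184 187 167 108 44 37 35 37 46
284 49 43 37 33 34 73 157 187 186 186 186 186 186 183 175 148 139 158 161 161 160 158 157 157 157 157 157 159 160 158 158 158 158 159 159 159 160 159 158 158 157 157 157 156 155 156 154 148 128 130 168 187 186 186 186 186 186 186 156 75 37 35 38 44
[ 0.49318786 -0.03936448  0.03280306] [ 0.88565975 -2.08663294 -0.23483342] 29.511015898024198
```

Call:
move_arm(
  delta_pos=[
    [0, 0, 0.02],
    [0, 0, 0],
  ],
  dr=[
    [0, 0, 0],
    [0, 0, 0],
  ],
  newtons=20,
)

```text
time_s: 10.57
ee_pos: [0.4933, -0.0393, 0.0324]
eef_rot: [3.141, 0.0, 1.912]
force: [-1.6, -0.9, 10.0]
gripper_width: 0.0267
finger_force: 34.8
```

Call:
move_arm(
  delta_pos=[
    [0, 0, 0],
    [0, 0, 0],
  ],
  dr=[
    [0, 0, 0],
    [0, 0, 0],
  ],
  fingers=-0.36,
)

```text
time_s: 10.73
ee_pos: [0.4932, -0.0393, 0.0324]
eef_rot: [3.141, 0.0, 1.912]
force: [-1.7, -1.5, 10.6]
gripper_width: 0.0273
finger_force: 17.2
```

Call:
move_arm(
  delta_pos=[
    [0, 0, 0],
    [0, 0, 0],
  ],
  dr=[
    [0, 0, 0],
    [0, 0, 0],
  ],
  fingers=-0.34,
)

```text
time_s: 10.9
ee_pos: [0.4932, -0.0393, 0.0326]
eef_rot: [3.141, 0.0, 1.912]
force: [-2.2, -2.5, 11.8]
gripper_width: 0.0281
finger_force: 9.2
```

Call:
move_arm(
  delta_pos=[
    [0, 0, 0],
    [0, 0, 0],
  ],
  dr=[
    [0, 0, 0],
    [0, 0, 0],
  ],
  fingers=-0.32,
)

```text
time_s: 11.07
ee_pos: [0.4932, -0.0393, 0.0327]
eef_rot: [3.141, 0.0, 1.912]
force: [-2.2, -1.3, 14.2]
gripper_width: 0.0289
finger_force: 11.0
```

Call:
move_arm(
  delta_pos=[
    [0, 0, 0],
    [0, 0, 0],
    [0, 0, 0],
  ],
  dr=[
    [0, 0, 0],
    [0, 0, 0],
    [0, 0, 0],
  ],
  fingers=-0.26,
)

```text
time_s: 11.32
ee_pos: [0.4932, -0.0393, 0.0331]
eef_rot: [3.141, 0.0, 1.912]
force: [-3.7, -1.6, 18.2]
gripper_width: 0.0313
finger_force: 14.9
```

```bash
python3 - <<'E'
from h import *
s=monitor.observe(); print(s["ee_pos"],s["force"],s["finger_force"],s["gripper_width"])
im=optics.get_image("wrist").astype(int); cv2.imwrite("pics/w8raw.png",im[:,:,::-1].astype(np.uint8))
p=im[210:325,258:263].mean(1)
print(*[f"{210+i}:{int(v[0])},{int(v[2])}" for i,v in enumerate(p)])
for r in (228,231,284,): print(r,*im[r,228:292,0])
E
```

```text
[ 0.49320274 -0.03933307  0.03305116] [-3.74682493 -1.5976537  18.1753378 ] 14.922629459761083 0.03134300007220179
210:183,62 211:183,63 212:183,63 213:183,63 214:182,63 215:183,63 216:182,63 217:183,62 218:182,62 219:183,73 220:176,110 221:154,140 222:138,123 223:107,62 224:102,48 225:103,50 226:103,51 227:104,51 228:103,51 229:103,51 230:102,51 231:104,52 232:103,51 233:103,50 234:103,51 235:103,51 236:106,53 237:123,63 238:148,79 239:161,87 240:160,83 241:160,83 242:160,84 243:160,84 244:160,83 245:159,83 246:159,83 247:160,84 248:159,83 249:159,83 250:160,84 251:161,85 252:152,79 253:118,60 254:94,48 255:96,50 256:97,50 257:97,50 258:98,50 259:100,51 260:100,51 261:101,52 262:102,53 263:104,53 264:109,56 265:122,63 266:142,75 267:159,87 268:159,85 269:158,83 270:158,83 271:158,84 272:159,84 273:158,83 274:158,83 275:158,82 276:157,82 277:157,82 278:157,82 279:158,83 280:157,83 281:158,83 282:158,83 283:157,82 284:157,82 285:157,81 286:157,82 287:158,83 288:157,81 289:157,82 290:158,81 291:156,80 292:158,97 293:172,142 294:185,173 295:185,173 296:185,172 297:184,172 298:184,172 29
[... 344 characters left out ...]
 130 115 102 103 105 105 104 105 106 105 104 106 105 104 105 106 103 104 103 103 103 104 102 103 101 102 101 99 98 97 97 95 99 117 140 151 157 167 179 185 187 186 187 187 187 187 187 187 187
231 188 188 187 187 187 188 187 186 176 159 152 142 119 100 101 104 105 103 105 103 105 105 105 105 105 107 105 105 105 106 107 104 104 103 103 103 103 103 105 100 101 101 99 99 99 97 96 96 93 91 94 108 137 154 162 174 185 187 187 188 187 187 187 188
284 55 135 177 185 185 185 185 185 184 185 185 185 184 185 185 186 184 174 159 157 158 160 159 159 158 156 156 157 157 158 157 158 157 158 159 158 159 160 159 158 156 157 157 155 155 154 162 176 185 185 185 186 185 185 184 185 185 185 185 185 185 187 186 150
```

The weight slid down into the pocket (shoulder row moved 243→237), so it was the fingertips that were resting on the insert. I'll lift off and open a little.

Call:
move_arm(
  delta_pos=[
    [0, 0, -0.05],
    [0, 0, -0.05],
    [0, 0, -0.05],
    [0, 0, 0],
  ],
  dr=[
    [0, 0, 0],
    [0, 0, 0],
    [0, 0, 0],
    [0, 0, 0],
  ],
  fingers=-0.15,
)

```text
time_s: 11.7
ee_pos: [0.4929, -0.039, 0.038]
eef_rot: [-3.141, -0.0, 1.912]
force: [0.0, 0.4, 1.4]
gripper_width: 0.0361
finger_force: 0.0
```

Call:
move_arm(
  delta_pos=[
    [0, 0, -0.1],
    [0, 0, -0.3],
    [0, 0, -0.5],
    [0, 0, -0.7],
    [0, 0, -0.7],
    [0, 0, -0.7],
    [0, 0, 0],
    [0, 0, 0],
    [0, 0, 0],
  ],
  dr=[
    [0, 0, 0],
    [0, 0, 0],
    [0, 0, 0],
    [0, 0, 0],
    [0, 0, 0],
    [0, 0, 0],
    [0, 0, 0],
    [0, 0, 0],
    [0, 0, 0],
  ],
)

```text
time_s: 12.45
ee_pos: [0.4923, -0.039, 0.1576]
eef_rot: [-3.141, -0.001, 1.912]
force: [-0.3, 0.6, -0.7]
gripper_width: 0.0363
finger_force: 0.0
```

```bash
python3 - <<'E'
from h import *
from scipy.spatial.transform import Rotation as Ro
s=monitor.observe(); print(s["ee_pos"],s["eef_rot"],s["force"],s["finger_force"],s["gripper_width"])
R=Ro.from_euler("xyz",s["eef_rot"]);e=s["ee_pos"]
im=optics.get_image("wrist"); cv2.imwrite("pics/w9raw.png",im[:,:,::-1])
import pickle; pickle.dump(s,open("s9.pkl","wb"))
i=im.astype(int); d=i[:,:,0]-i[:,:,2]
def bl(m,n):
    k,l,st,c=cv2.connectedComponentsWithStats(m.astype(np.uint8))
    for j in range(1,k):
        if st[j,4]>60: print(n,st[j].tolist(),c[j].round(1))
bl((d>60)&(i[:,:,1]-i[:,:,2]>25)&(i[:,:,0]-i[:,:,1]<40)&(i[:,:,0]>120),"brass light")
bl((i[:,:,0]-i[:,:,1]>50),"orange"); bl((i[:,:,2]-i[:,:,0]>60),"blue")
E
```

```text
[ 0.49234573 -0.03903255  0.15763831] [-3.14094243e+00 -5.74851554e-04  1.91184310e+00] [-0.34239204  0.62065327 -0.65607739] 0.0 0.036345357887037896
brass light [248, 183, 27, 26, 476] [260.5 195.6]
brass light [254, 249, 15, 6, 80] [260.9 251.4]
orange [235, 139, 52, 29, 1401] [260.1 153.2]
blue [220, 236, 84, 97, 6112] [260.5 287.5]
blue [0, 277, 60, 91, 2468] [ 19.7 321.1]
```

```bash
python3 - <<'E'
from h import *
from scipy.spatial.transform import Rotation as Ro
import pickle; s=pickle.load(open("s9.pkl","rb")); R=Ro.from_euler("xyz",s["eef_rot"]);e=s["ee_pos"]
im=cv2.imread("pics/w9raw.png")[:,:,::-1].astype(int)
print(*[f"{r}:{im[r,259:263,0].mean():.0f}" for r in range(160,260)])
for r in(190,203):print(r,*im[r,240:284,0])
print([R.inv().apply(ray("wrist",(260.4,v),z,s)-e).round(4).tolist() for v,z in((201,.061),(189,.043))])
E
```

```text
160:173 161:172 162:172 163:172 164:172 165:172 166:172 167:172 168:174 169:176 170:176 171:176 172:176 173:176 174:176 175:172 176:154 177:128 178:98 179:95 180:95 181:95 182:112 183:142 184:150 185:150 186:149 187:149 188:149 189:150 190:138 191:96 192:93 193:108 194:134 195:149 196:149 197:148 198:148 199:148 200:148 201:148 202:148 203:148 204:147 205:147 206:147 207:147 208:146 209:156 210:174 211:175 212:175 213:174 214:175 215:174 216:174 217:174 218:174 219:174 220:174 221:174 222:175 223:174 224:174 225:175 226:165 227:128 228:94 229:92 230:92 231:93 232:96 233:118 234:146 235:134 236:71 237:46 238:48 239:48 240:47 241:44 242:50 243:50 244:50 245:48 246:48 247:70 248:116 249:146 250:147 251:144 252:142 253:142 254:138 255:108 256:44 257:34 258:40 259:45
190 176 175 175 172 159 140 138 127 121 144 149 150 150 149 150 151 151 147 141 139 137 138 138 140 142 147 149 149 149 148 150 150 148 135 149 151 143 158 170 175 175 175 175 175
203 173 174 174 175 176 176 175 172 155 141 144 147 142 140 148 149 148 147 146 148 148 148 149 149 148 147 147 145 135 137 149 149 153 164 173 175 175 175 175 174 174 174 175 175
[[-0.0027, 0.0013, 0.0966], [0.0036, 0.0013, 0.1146]]
```

```bash
python3 - <<'E'
from h import *
from scipy.spatial.transform import Rotation as Ro
import pickle; s=pickle.load(open("s9.pkl","rb")); R=Ro.from_euler("xyz",s["eef_rot"]);e=s["ee_pos"]
x=lambda v,z:R.inv().apply(ray("wrist",(260.4,v),z,s)-e)[0]*1000
for F in(.006,.009,.011,.014,.017,.020): print(F,x(182.3,F+.032)-14,x(193.7,F+.05)-8,x(208.5,F+.032)+14,x(208.5,F+.05)+8)
print("ring front edge",x(176.5,.025),x(178,.025))
E
```

```text
0.006 -5.0845090243044595 -5.33745919691818 -3.68240631116581 -3.4982821586103565
0.009 -4.358079101347657 -4.480697009506859 -2.651718952406558 -2.467594799851108
0.011 -3.8737924860431026 -3.909522217899303 -1.9645940465670755 -1.7804698940116062
0.014 -3.1473625630863005 -3.052760030487968 -0.9339066878078395 -0.7497825352523702
0.017 -2.4209326401295 -2.195997843076664 0.09678067095142318 0.2809048235068756
0.02 -1.6945027171726927 -1.3392356556653224 1.1274680297106734 1.311592182266125
ring front edge 11.743885674191844 10.205157955679631
```

The weight is upright and centred in the pocket. Now the lid: I'll go to above the tail side of the rib with the fingers nearly closed.

Call:
move_arm(
  delta_pos=[
    [-0.3, 0, 0],
    [-0.7, 0, 0],
    [-0.8, 0, 0],
    [-0.9, 0, 0],
    [-0.9, 0, 0],
    [-0.8, 0, 0],
    [-0.6, 0, 0],
    [-0.28, 0, 0],
    [0, 0, 0],
    [0, 0, 0],
    [0, 0, 0],
    [0, 0, 0],
  ],
  dr=[
    [0, 0, 0],
    [0, 0, 0],
    [0, 0, 0],
    [0, 0, 0],
    [0, 0, 0],
    [0, 0, 0],
    [0, 0, 0],
    [0, 0, 0],
    [0, 0, 0],
    [0, 0, 0],
    [0, 0, 0],
    [0, 0, 0],
  ],
  fingers=-0.6,
)

```text
time_s: 13.5
ee_pos: [0.5627, -0.2365, 0.1577]
eef_rot: [-3.141, -0.002, 1.913]
force: [0.3, -0.6, 0.3]
gripper_width: 0.0173
finger_force: 0.0
```

```bash
cat > prof.py <<'E'
from h import *
from scipy.spatial.transform import Rotation as Ro
import pickle,sys
s=monitor.observe(); print(s["ee_pos"],s["eef_rot"],s["force"],s["finger_force"],s["gripper_width"])
R=Ro.from_euler("xyz",s["eef_rot"]);e=s["ee_pos"]
im=optics.get_image("wrist"); cv2.imwrite(f"pics/{sys.argv[1]}.png",im[:,:,::-1]); pickle.dump(s,open(sys.argv[1]+".pkl","wb"))
i=im.astype(int)
c=int(sys.argv[2]) if len(sys.argv)>2 else 260
print(*[f"{r}:{i[r,c-2:c+3].mean(0).astype(int).tolist()[0]},{i[r,c-2:c+3].mean(0).astype(int).tolist()[2]}" for r in range(20,330,2)])
for r in (150,180): 
    b=np.nonzero(i[r,:,2]-i[r,:,0]>50)[0]; print(r,b.min() if len(b) else None,b.max() if len(b) else None)
E
python3 prof.py w10
```

```text
[ 0.56266072 -0.23646224  0.15773669] [-3.14067675e+00 -1.66385156e-03  1.91303279e+00] [ 0.28073128 -0.56728063  0.31848059] 0.0 0.01726788011634714
20:54,152 22:54,152 24:54,152 26:55,153 28:54,152 30:54,153 32:54,153 34:54,152 36:54,153 38:55,153 40:55,153 42:54,153 44:55,154 46:56,154 48:56,154 50:55,154 52:55,154 54:55,154 56:54,154 58:54,153 60:55,154 62:54,154 64:53,153 66:55,153 68:54,154 70:53,153 72:54,154 74:53,153 76:54,153 78:52,153 80:53,153 82:53,153 84:53,153 86:53,153 88:53,153 90:53,153 92:52,152 94:52,153 96:52,153 98:51,152 100:52,152 102:51,152 104:52,152 106:50,151 108:51,151 110:50,152 112:50,151 114:50,151 116:49,150 118:49,151 120:49,151 122:49,150 124:48,150 126:49,150 128:49,151 130:48,150 132:48,149 134:48,150 136:48,149 138:48,149 140:47,149 142:48,149 144:47,149 146:48,149 148:47,148 150:47,148 152:46,148 154:47,148 156:47,148 158:46,147 160:47,148 162:35,114 164:31,106 166:44,134 168:34,68 170:47,145 172:33,62 174:46,147 176:35,70 178:41,120 180:47,147 182:48,147 184:47,146 186:47,146 188:49,146 190:49,146 192:49,146 194:49,146 196:60,145 198:143,140 200:142,139 202:141,139 204:141,139 206:142,139 208:141,139 210:142,139 212:143,140 214:144,141 216:144,141 218:144,141 220:143,140 222:143,139 224:142,139 226:141,137 228:140,137 230:140,137 232:141,138 234:141,137 236:141,138 238:142,138 240:143,140 242:143,139 244:142,140 246:143,140 248:143,139 250:143,140 252:144,140 254:144,140 256:144,140 258:144,141 260:144,140 262:143,139 264:138,136 266:137,137 268:124,132 270:119,134 272:116,136 274:106,135 276:106,139 278:99,137 280:132,137 282:140,137 284:140,136 286:139,136 288:139,135 290:140,136 292:139,135 294:140,135 296:140,136 298:139,136 300:140,136 302:140,136 304:140,136 306:140,136 308:140,136 310:140,136 312:140,136 314:140,136 316:140,136 318:140,136 320:140,135 322:140,136 324:140,136 326:139,136 328:139,136
150 0 312
180 0 310
```

```bash
python3 - <<'E'
from h import *
from scipy.spatial.transform import Rotation as Ro
import pickle; s=pickle.load(open("w10.pkl","rb")); R=Ro.from_euler("xyz",s["eef_rot"]);e=s["ee_pos"]
t=lambda u,v,z:(R.inv().apply(ray("wrist",(u,v),z,s)-e)[:2]*1000).round(1)
print("tail",t(260,196.5,.07),"ribfrontbottom",t(260,161,.07),"rib top front",t(260,166,.084),"rib top back",t(260,178.5,.084))
i=cv2.imread("pics/w10.png")[:,:,::-1].astype(int)
for r in(168,172,186,192): print(r,*[f"{c}:{i[r,c,0]},{i[r,c,2]}" for c in list(range(205,230,2))+list(range(290,320,2))])
E
```

```text
tail [4.1 0.9] ribfrontbottom [34.7  0.9] rib top front [33.1  0.9] rib top back [23.1  0.9]
168 205:100,99 207:101,100 209:100,99 211:93,105 213:51,147 215:51,148 217:51,148 219:51,148 221:51,148 223:51,149 225:52,149 227:50,148 229:50,148 290:38,84 292:42,132 294:43,134 296:47,146 298:48,147 300:49,147 302:49,148 304:49,147 306:51,147 308:50,147 310:50,148 312:82,127 314:101,99 316:101,100 318:100,97
172 205:97,95 207:96,94 209:97,96 211:96,97 213:52,146 215:52,147 217:52,147 219:52,147 221:51,147 223:50,146 225:50,147 227:49,148 229:50,147 290:38,69 292:44,138 294:42,136 296:49,147 298:50,148 300:49,147 302:49,147 304:49,147 306:52,148 308:49,147 310:51,148 312:81,118 314:98,96 316:97,97 318:96,97
186 205:141,138 207:144,141 209:146,142 211:144,141 213:102,144 215:51,148 217:52,147 219:51,147 221:48,146 223:51,147 225:52,147 227:51,147 229:51,147 290:49,146 292:51,147 294:50,147 296:49,146 298:49,145 300:51,147 302:48,145 304:49,146 306:49,146 308:51,146 310:58,146 312:145,142 314:145,142 316:144,140 318:141,138
192 205:144,140 207:145,141 209:144,141 211:141,138 213:116,141 215:52,147 217:52,146 219:51,146 221:52,146 223:51,146 225:52,147 227:52,146 229:50,146 290:51,148 292:51,146 294:50,146 296:51,146 298:52,146 300:51,146 302:53,148 304:50,146 306:51,146 308:51,146 310:69,146 312:144,141 314:141,138 316:142,139 318:142,139
```

Call:
move_arm(
  delta_pos=[
    [0, 0, 0.4],
    [0, 0, 0.6],
    [0, 0, 0.5],
    [0, 0, 0.3],
    [0, 0, 0.05],
    [0, 0, 0],
    [0, 0, 0],
    [0, 0, 0],
  ],
  dr=[
    [0, 0, 0],
    [0, 0, 0],
    [0, 0, 0],
    [0, 0, 0],
    [0, 0, 0],
    [0, 0, 0],
    [0, 0, 0],
    [0, 0, 0],
  ],
)

```text
time_s: 14.22
ee_pos: [0.5645, -0.2386, 0.0854]
eef_rot: [3.14, 0.002, 1.912]
force: [0.4, -0.1, 0.4]
gripper_width: 0.0169
finger_force: 0.0
```

Call:
move_arm(
  delta_pos=[
    [0, 0, 0.05],
    [0, 0, 0.05],
    [0, 0, 0],
    [0, 0, 0],
  ],
  dr=[
    [0, 0, 0],
    [0, 0, 0],
    [0, 0, 0],
    [0, 0, 0],
  ],
)

```text
time_s: 14.55
ee_pos: [0.5635, -0.2382, 0.0802]
eef_rot: [3.142, -0.0, 1.912]
force: [-0.8, -0.3, -0.4]
gripper_width: 0.0173
finger_force: 0.0
```

Call:
move_arm(
  delta_pos=[
    [0, 0, 0.05],
    [0, 0, 0],
    [0, 0, 0],
  ],
  dr=[
    [0, 0, 0],
    [0, 0, 0],
    [0, 0, 0],
  ],
)

```text
time_s: 14.8
ee_pos: [0.5634, -0.2382, 0.0779]
eef_rot: [-3.141, -0.0, 1.912]
force: [-0.8, -0.4, 0.4]
gripper_width: 0.0172
finger_force: 0.0
```

Call:
move_arm(
  delta_pos=[
    [0, 0, 0.05],
    [0, 0, 0],
    [0, 0, 0],
  ],
  dr=[
    [0, 0, 0],
    [0, 0, 0],
    [0, 0, 0],
  ],
)

```text
time_s: 15.05
ee_pos: [0.5634, -0.2382, 0.0759]
eef_rot: [-3.141, -0.0, 1.912]
force: [0.3, 0.2, -0.5]
gripper_width: 0.017
finger_force: 0.0
```

Call:
move_arm(
  delta_pos=[
    [0.05, 0, 0],
    [0.1, 0, 0],
    [0.1, 0, 0],
    [0.1, 0, 0],
    [0.1, 0, 0],
    [0.1, 0, 0],
    [0.1, 0, 0],
    [0.1, 0, 0],
    [0.1, 0, 0],
    [0.1, 0, 0],
    [0, 0, 0],
  ],
  dr=[
    [0, 0, 0],
    [0, 0, 0],
    [0, 0, 0],
    [0, 0, 0],
    [0, 0, 0],
    [0, 0, 0],
    [0, 0, 0],
    [0, 0, 0],
    [0, 0, 0],
    [0, 0, 0],
    [0, 0, 0],
  ],
)

```text
time_s: 15.97
ee_pos: [0.5503, -0.2015, 0.076]
eef_rot: [-3.141, -0.001, 1.912]
force: [-0.0, -0.1, 0.3]
gripper_width: 0.0171
finger_force: 0.0
```

```bash
python3 prof.py w11 | cut -c1-1500
```

```text
[ 0.55028271 -0.20148179  0.0760239 ] [-3.14114397e+00 -8.98923082e-04  1.91214831e+00] [-0.00761129 -0.09500943  0.26274197] 0.0 0.01713464097835857
20:63,169 22:64,170 24:64,170 26:64,170 28:63,170 30:65,171 32:65,171 34:65,171 36:64,170 38:64,171 40:65,172 42:65,171 44:63,171 46:64,172 48:64,171 50:64,171 52:64,172 54:64,172 56:63,171 58:63,171 60:63,171 62:64,172 64:63,172 66:63,171 68:63,171 70:62,170 72:62,171 74:62,171 76:62,171 78:63,171 80:61,171 82:61,171 84:61,171 86:61,171 88:62,170 90:61,171 92:60,170 94:61,171 96:60,170 98:60,170 100:60,170 102:60,170 104:59,170 106:59,169 108:58,169 110:59,169 112:59,170 114:58,169 116:58,169 118:58,169 120:58,169 122:58,169 124:57,168 126:56,168 128:58,168 130:57,168 132:57,169 134:56,168 136:56,168 138:56,168 140:57,168 142:56,168 144:56,168 146:56,167 148:56,168 150:55,167 152:55,167 154:55,167 156:54,166 158:54,166 160:55,166 162:54,166 164:54,166 166:53,165 168:53,165 170:53,166 172:52,166 174:53,166 176:52,165 178:52,164 180:52,164 182:52,165 184:51,164 186:52,164 188:51,164 190:51,164 192:51,164 194:50,163 196:52,164 198:50,163 200:50,163 202:50,164 204:47,154 206:30,102 208:29,104 210:30,104 212:40,136 214:50,161 216:28,63 218:37,93 220:51,164 222:35,97 224:35,75 226:52,163 228:40,120 230:34,57 232:45,146 234:52,162 236:51,162 238:51,162 240:52,162 242:52,162 244:52,162 246:52,162 248:52,161 250:52,161 252:53,162 254:93,116 256:131,128 258:160,156 260:169,177 262:164,161 264:147,143 266:159,155 268:158,155 270:157,154 272:157,153 274:156,152 276:156,152 278:157,153 280:157,154 282:159,154 284:160,156 286:160,156 288:160,156 290:159,155 292:158,154 294:157,153 296:156
150 192 332
180 187 339
```

```bash
cat > rib.py <<'E'
from h import *
from scipy.spatial.transform import Rotation as Ro
import pickle,sys
s=pickle.load(open(sys.argv[1]+".pkl","rb")); R=Ro.from_euler("xyz",s["eef_rot"]);e=s["ee_pos"]
for a in sys.argv[2:]:
    v,z=map(float,a.split(",")); q=ray("wrist",(260,v),z,s); print(v,z,"tool x %.1f"%(1000*R.inv().apply(q-e)[0]),q[:2].round(4))
E
python3 rib.py w11 253.5,.07 233.5,.084 205,.07 212,.084
```

```text
253.5 0.07 tool x -6.6 [ 0.5533 -0.2074]
233.5 0.084 tool x 12.4 [ 0.5469 -0.1895]
205.0 0.07 tool x 23.4 [ 0.5432 -0.1791]
212.0 0.084 tool x 24.3 [ 0.5429 -0.1783]
```

Call:
move_arm(
  delta_pos=[
    [0.1, 0, 0],
    [0.1, 0, 0],
    [0.1, 0, 0],
    [0.1, 0, 0],
    [0.1, 0, 0],
    [0.1, 0, 0],
    [0.1, 0, 0],
    [0.1, 0, 0],
    [0, 0, 0],
  ],
  dr=[
    [0, 0, 0],
    [0, 0, 0],
    [0, 0, 0],
    [0, 0, 0],
    [0, 0, 0],
    [0, 0, 0],
    [0, 0, 0],
    [0, 0, 0],
    [0, 0, 0],
  ],
)

```text
time_s: 16.77
ee_pos: [0.5395, -0.1713, 0.076]
eef_rot: [-3.141, -0.001, 1.912]
force: [0.6, 1.0, -0.4]
gripper_width: 0.0171
finger_force: 0.0
```

```bash
python3 - <<'E'
from h import *
from scipy.spatial.transform import Rotation as Ro
import pickle
s=monitor.observe(); im=optics.get_image("wrist"); cv2.imwrite("pics/w12.png",im[:,:,::-1]); pickle.dump(s,open("w12.pkl","wb"))
print(s["ee_pos"],s["force"]); i=im.astype(int)
for c in(215,225,260,300): print(c,*[f"{r}:{i[r,c,0]},{i[r,c,1]},{i[r,c,2]}" for r in range(0,120,2)])
E
```

```text
[ 0.53954866 -0.17130484  0.07601185] [ 0.64553359  1.04232411 -0.40347289]
215 0:63,103,169 2:62,102,168 4:61,102,168 6:61,102,168 8:62,103,168 10:62,103,169 12:62,104,169 14:63,104,169 16:65,106,170 18:63,104,170 20:63,104,171 22:64,105,171 24:64,105,171 26:63,105,171 28:65,106,171 30:65,106,172 32:66,106,172 34:66,107,172 36:64,106,171 38:67,108,173 40:64,106,172 42:66,108,173 44:64,106,172 46:65,106,173 48:63,106,172 50:66,107,174 52:66,107,173 54:64,106,172 56:66,107,173 58:65,107,173 60:65,108,173 62:63,106,171 64:65,106,173 66:63,105,172 68:65,106,173 70:63,105,172 72:63,105,172 74:64,105,172 76:62,104,172 78:63,104,172 80:64,105,172 82:62,105,172 84:62,105,172 86:62,104,171 88:62,103,172 90:63,104,171 92:63,105,172 94:61,102,171 96:60,103,171 98:63,105,172 100:62,103,171 102:61,103,171 104:61,103,171 106:60,102,171 108:61,102,171 110:61,103,170 112:59,100,170 114:60,101,170 116:62,103,171 118:59,102,170
225 0:61,101,168 2:61,102,169 4:63,103,169 6:62,103,169 8:62,104,169 10:64,105,169 12:62,104,170 14:64,105,171 16:63,104,170 18:65,106,172 20:65,106,171 22:64,106,171 24:65,10
[... 1668 characters left out ...]
02,169 22:58,101,168 24:60,101,168 26:61,103,169 28:61,102,169 30:62,104,171 32:61,102,170 34:61,103,169 36:61,103,170 38:62,104,170 40:63,104,171 42:63,105,171 44:61,102,170 46:61,103,170 48:62,104,170 50:60,102,170 52:59,102,170 54:61,103,170 56:62,103,171 58:64,105,172 60:62,104,171 62:59,102,170 64:59,102,170 66:61,103,170 68:62,103,171 70:60,103,171 72:62,104,171 74:59,102,170 76:57,100,169 78:60,101,170 80:61,102,170 82:59,102,170 84:59,102,170 86:58,100,169 88:60,102,170 90:59,100,170 92:58,100,169 94:60,103,170 96:58,101,170 98:58,101,170 100:59,101,170 102:58,100,169 104:58,101,169 106:57,99,169 108:60,102,170 110:57,99,169 112:59,100,170 114:58,101,169 116:57,100,169 118:59,101,170
```

Call:
move_arm(
  delta_pos=[
    [0.04, 0, 0],
    [0.04, 0, 0],
    [0.04, 0, 0],
    [0.04, 0, 0],
    [0.04, 0, 0],
    [0.04, 0, 0],
  ],
  dr=[
    [0, 0, 0],
    [0, 0, 0],
    [0, 0, 0],
    [0, 0, 0],
    [0, 0, 0],
    [0, 0, 0],
  ],
)

```text
time_s: 17.32
ee_pos: [0.5369, -0.1631, 0.0761]
eef_rot: [3.142, -0.0, 1.912]
force: [0.2, -0.2, 0.8]
gripper_width: 0.0169
finger_force: 0.1
```

Call:
move_arm(
  delta_pos=[
    [0.03, 0, 0],
    [0.03, 0, 0],
    [0.03, 0, 0],
    [0.03, 0, 0],
  ],
  dr=[
    [0, 0, 0],
    [0, 0, 0],
    [0, 0, 0],
    [0, 0, 0],
  ],
)

```text
time_s: 17.65
ee_pos: [0.5353, -0.1586, 0.0761]
eef_rot: [3.142, -0.0, 1.912]
force: [0.2, -0.2, -0.1]
gripper_width: 0.0167
finger_force: 0.1
```

Call:
move_arm(
  delta_pos=[
    [0.03, 0, 0],
    [0.03, 0, 0],
    [0.03, 0, 0],
    [0.03, 0, 0],
  ],
  dr=[
    [0, 0, 0],
    [0, 0, 0],
    [0, 0, 0],
    [0, 0, 0],
  ],
)

```text
time_s: 17.98
ee_pos: [0.5343, -0.1548, 0.0763]
eef_rot: [3.141, 0.001, 1.912]
force: [-0.4, -3.2, 0.3]
gripper_width: 0.0172
finger_force: 1.4
```

Call:
move_arm(
  delta_pos=[
    [0.03, 0, 0],
    [0.03, 0, 0],
    [0.03, 0, 0],
    [0.03, 0, 0],
  ],
  dr=[
    [0, 0, 0],
    [0, 0, 0],
    [0, 0, 0],
    [0, 0, 0],
  ],
)

```text
time_s: 18.32
ee_pos: [0.5323, -0.1497, 0.0762]
eef_rot: [3.141, 0.0, 1.912]
force: [0.6, -2.6, -0.2]
gripper_width: 0.0168
finger_force: 1.4
```

Call:
move_arm(
  delta_pos=[
    [0.03, 0, 0],
    [0.03, 0, 0],
    [0.03, 0, 0],
    [0.03, 0, 0],
  ],
  dr=[
    [0, 0, 0],
    [0, 0, 0],
    [0, 0, 0],
    [0, 0, 0],
  ],
)

```text
time_s: 18.65
ee_pos: [0.5317, -0.1464, 0.0766]
eef_rot: [3.14, 0.003, 1.912]
force: [3.5, -8.8, 0.1]
gripper_width: 0.0171
finger_force: 4.3
```

Call:
move_arm(
  delta_pos=[
    [0.03, 0, 0],
    [0.03, 0, 0],
    [0.03, 0, 0],
    [0.03, 0, 0],
  ],
  dr=[
    [0, 0, 0],
    [0, 0, 0],
    [0, 0, 0],
    [0, 0, 0],
  ],
)

```text
time_s: 18.98
ee_pos: [0.5314, -0.1436, 0.0771]
eef_rot: [3.139, 0.007, 1.913]
force: [2.3, -12.7, 0.6]
gripper_width: 0.0173
finger_force: 6.5
```

Call:
move_arm(
  delta_pos=[
    [0.015, 0, 0],
    [0.015, 0, 0],
    [0.015, 0, 0],
  ],
  dr=[
    [0, 0, 0],
    [0, 0, 0],
    [0, 0, 0],
  ],
)

```text
time_s: 19.23
ee_pos: [0.531, -0.1425, 0.0772]
eef_rot: [3.139, 0.007, 1.913]
force: [2.6, -15.4, 0.1]
gripper_width: 0.0171
finger_force: 7.6
```

Call:
move_arm(
  delta_pos=[
    [0.015, 0, 0],
    [0.015, 0, 0],
    [0.015, 0, 0],
  ],
  dr=[
    [0, 0, 0],
    [0, 0, 0],
    [0, 0, 0],
  ],
)

```text
time_s: 19.48
ee_pos: [0.5304, -0.1409, 0.0773]
eef_rot: [3.139, 0.008, 1.913]
force: [2.7, -15.5, 0.4]
gripper_width: 0.0171
finger_force: 7.8
```

Call:
move_arm(
  delta_pos=[
    [0.012, 0, 0],
    [0.012, 0, 0],
    [0.012, 0, 0],
  ],
  dr=[
    [0, 0, 0],
    [0, 0, 0],
    [0, 0, 0],
  ],
)

```text
time_s: 19.73
ee_pos: [0.5297, -0.1392, 0.0772]
eef_rot: [3.139, 0.007, 1.913]
force: [0.5, -1.5, 0.8]
gripper_width: 0.0174
finger_force: 0.3
```

Call:
move_arm(
  delta_pos=[
    [0.012, 0, 0],
    [0.012, 0, 0],
    [0.012, 0, 0],
  ],
  dr=[
    [0, 0, 0],
    [0, 0, 0],
    [0, 0, 0],
  ],
)

```text
time_s: 19.98
ee_pos: [0.5285, -0.1369, 0.0768]
eef_rot: [3.14, 0.005, 1.913]
force: [1.6, -12.5, -0.1]
gripper_width: 0.017
finger_force: 6.1
```

The force built to 15.5 N, dropped to 1.5 N (the click), and is now rising against the wall, so I'll stop and back off.

Call:
move_arm(
  delta_pos=[
    [-0.15, 0, 0],
    [-0.2, 0, 0],
    [-0.2, 0, 0],
    [0, 0, -0.4],
    [0, 0, -0.8],
    [0, 0, -0.8],
    [0.3, 0, -0.6],
    [0.8, 0, 0],
    [0.8, 0, 0],
    [0.6, 0, 0],
    [0, 0, 0],
    [0, 0, 0],
    [0, 0, 0],
  ],
  dr=[
    [0, 0, 0],
    [0, 0, 0],
    [0, 0, 0],
    [0, 0, 0],
    [0, 0, 0],
    [0, 0, 0],
    [0, 0, 0],
    [0, 0, 0],
    [0, 0, 0],
    [0, 0, 0],
    [0, 0, 0],
    [0, 0, 0],
    [0, 0, 0],
  ],
)

```text
time_s: 21.07
ee_pos: [0.501, -0.0613, 0.1801]
eef_rot: [3.142, 0.0, 1.912]
force: [-0.2, 0.0, 0.1]
gripper_width: 0.0169
finger_force: 0.0
```

```bash
python3 - <<'E'
from h import *
from scipy.spatial.transform import Rotation as Ro
import pickle
s=monitor.observe(); im=optics.get_image("wrist"); cv2.imwrite("pics/w13.png",im[:,:,::-1]); pickle.dump(s,open("w13.pkl","wb"))
print(s["ee_pos"],s["force"],s["finger_force"]); i=im.astype(int)
def bl(m,n):
    k,l,st,c=cv2.connectedComponentsWithStats(m.astype(np.uint8))
    for j in range(1,k):
        if st[j,4]>30: print(n,st[j].tolist(),c[j].round(1))
bl((i[:,:,0]-i[:,:,1]>40),"orange"); bl((i[:,:,2]-i[:,:,0]>60),"blue")
for c in(258,): print(c,*[f"{r}:{i[r,c,0]},{i[r,c,2]}" for r in range(60,330)])
E
```

```text
[ 0.50097993 -0.06130797  0.18009515] [-0.16209078  0.01848099  0.12994893] 0.0
orange [236, 113, 49, 11, 538] [260. 118.]
blue [213, 98, 98, 160, 11106] [259.8 172.4]
blue [0, 241, 78, 113, 4430] [ 27.2 301.4]
blue [245, 259, 31, 2, 59] [259.9 259.5]
blue [245, 263, 31, 2, 50] [258.1 263.4]
blue [244, 266, 33, 10, 314] [260.  270.6]
258 60:141,138 61:143,137 62:142,138 63:142,139 64:143,139 65:142,138 66:142,139 67:143,140 68:141,138 69:141,138 70:143,139 71:142,138 72:143,138 73:142,138 74:143,139 75:144,139 76:143,139 77:142,139 78:142,138 79:143,139 80:142,139 81:141,138 82:141,137 83:142,138 84:141,138 85:139,136 86:140,136 87:148,145 88:153,155 89:144,149 90:115,113 91:113,110 92:114,110 93:112,108 94:113,109 95:109,106 96:95,91 97:86,65 98:106,96 99:56,133 100:46,138 101:49,138 102:49,137 103:49,140 104:52,146 105:56,152 106:57,152 107:57,152 108:57,152 109:57,152 110:57,153 111:55,150 112:86,127 113:147,73 114:180,66 115:181,70 116:157,58 117:153,59 118:181,70 119:183,71 120:183,71 121:183,70 122:184,71 123:168,88 124:88,127 125:53,151 126:52,151 127:53,150 128:53,150 129:55,
[... 1498 characters left out ...]
121 267:45,145 268:43,144 269:45,144 270:43,144 271:45,143 272:43,143 273:43,144 274:43,144 275:48,143 276:106,147 277:155,151 278:156,151 279:155,153 280:154,151 281:155,151 282:155,152 283:154,152 284:154,151 285:154,151 286:155,151 287:155,152 288:154,152 289:155,151 290:154,151 291:154,151 292:155,153 293:155,152 294:154,151 295:154,150 296:156,152 297:155,151 298:155,152 299:155,151 300:148,144 301:119,115 302:94,91 303:92,89 304:93,90 305:93,91 306:91,89 307:90,88 308:91,88 309:92,89 310:94,91 311:92,89 312:90,88 313:91,88 314:93,90 315:94,90 316:91,86 317:90,89 318:91,88 319:91,88 320:91,89 321:94,91 322:93,90 323:93,91 324:92,89 325:87,84 326:92,88 327:123,119 328:142,140 329:148,153
```

```bash
python3 rib.py w13 98.6,.07 275.7,.07 112.3,.07 123.7,.07 96.3,.077 97.5,.062 90,.077 116.5,.065
```

```text
98.6 0.07 tool x 84.5 [0.4735 0.0186]
275.7 0.07 tool x -87.2 [ 0.5311 -0.1432]
112.3 0.07 tool x 73.3 [0.4772 0.0081]
123.7 0.07 tool x 63.8 [ 0.4804 -0.0009]
96.3 0.077 tool x 86.0 [0.473 0.02 ]
97.5 0.062 tool x 85.8 [0.4731 0.0198]
90.0 0.077 tool x 90.9 [0.4714 0.0246]
116.5 0.065 tool x 69.8 [0.4784 0.0048]
```

The lid nose is against the wall (within about 1 mm), the orange ridge shows inside the window, and the arm is clear. Handing in.

```bash
python3 -c "
from bench import bot; print(bot.finish_job())"
```

```text
the job is handed in; nothing more can be done
None
```

I handed the job in with the weight standing upright in its pocket and the lid clicked home with the orange ridge in its window; the hand-in gave no verdict back. The fingertips met the case insert first, so on release the weight slid the last few millimetres into the pocket.

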